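# Square up the tilting sanding fence

### The job

The tilting fence of the sanding jig must be set square to its base board, so first turn the black bar knob of the stop behind the fence clockwise until it clicks past its detent and its finger no longer blocks the fence. Then take the try square by its wooden stock, stand it upright on the board and press it firmly down and into the corner, so that it pushes the fence upright and lies flush against both board and fence. Finish with the gripper still holding the square pressed there while I set the stop screw, and leave the other things on the table where they are.

Things in the scene. Friction and masses are not known exactly. Their poses are not given: they have to be found in the camera images.
- jig: sanding jig screwed to the table: plywood board 290 x 140 mm, 18 mm thick, with an aluminium tilting fence and behind it a stop turret. Origin on the board's underside (on the table) below the middle of the fence's hinge line; x across the hinge line, away from the robot, z up. Board from x = -190 to +100, y = -70 to +70 mm. A steel angle quadrant at y = -72 is 105 mm high from x = -40 to +25
- corner (a point): middle of the hinge line: the corner of board and fence, on the board's top, 18 mm above the table; axes as the jig's. The square slides on the board with a friction of about 0.6; board, fence foot and stop do not give
- fence (a joint): lean of the fence, rad: 0 = upright, square to the board; positive = top leaning towards the robot over the board (starts 0.20 to 0.38). Stiff hinge: stays where left, about 0.25 Nm (3 N at its top) moves it. While the stop finger points at it, it cannot come closer to upright than about 0.14; freed, it goes as far as -0.10
- stop (a joint): angle of the turret stop, rad, clockwise from above: 0 = its steel finger points at the fence (jig -x) and blocks it; 1.05 to 1.45 (end stop) = clicked round to point sideways (jig +y), fence free. A spring plunger rides over a lobe from about 0.45 to 1.05 (peak at 0.75, about 0.2 Nm): let go short of the peak, it springs back
- stop_knob (a point): grip point of the stop's black bar knob, on its vertical axis, 148 mm above the table, at jig x = +45, y = +35 mm. The bar is 46 mm long, 12 mm thick, from 132 to 162 mm above the table, over a round skirt 42 mm wide; it lies along the stop finger (along jig x at joint value 0) and turns with it
- square: try square, loose, about 0.3 kg, standing on its dark wooden stock (160 long, 24 thick, 34 mm high); steel blade 30 wide, 4 thick, rises at one end to 150 mm. Origin: outer heel corner on the underside, mid-thickness. z up the blade's outer edge, x out of the heel: stock x = -160 to 0, blade -30 to 0. Seated: heel in the corner, x and z as the jig's
- stock_grip (a point): point on the stock well clear of the blade, where it can be gripped across its 24 mm from above: 105 mm from the heel, 17 mm above the underside
- tape_measure: tape measure lying on its side, 68 x 85 x 34 mm; bystander
- calliper: calliper lying flat, 73 x 185 x 9 mm; bystander
- marker: felt marker lying, 134 mm long; bystander
- sanding_block: wooden sanding block, 66 x 112 x 32 mm; bystander
- fence_top (a point): middle of the fence's top edge, 90 mm from the hinge line, in the plane of its working face (the side towards the robot). The fence is 132 mm wide, 12 mm thick, hinged at the foot of that face. Axes turn with it: z up along the face, x square to it, away from the robot

How it is judged:
On the way, in this order (a step that is already met when the one before it is completed fails the run):
1. the stop is turned past its click, clear of the fence, before the fence is squared (value of joint stop above 1 rad and value of joint fence above 0.1 rad), for 0.2 s.
2. the try square, held upright by the gripper, stands on the base board in front of the fence (contact force between the fingers and square above 1 N and z of square in the frame of corner between -0.004 and 0.004 m and y of square in the frame of corner between -0.06 and 0.06 m and contact force between square and jig_c0 above 1 N and x of square in the frame of corner between -0.14 and 0.01 m and angle between square's own z axis and vertical below 0.1 rad).
At the end, for the whole second after the job is handed in: The gripper keeps holding the square, at rest: heel within 3 mm of the corner, fence and blade upright within 0.02 and 0.025 rad and 0.02 of each other, square across the fence within 0.06, pressed on the board with over 4.5 N and on the fence with over 2 N; stop past its click (over 1.0 rad) (value of joint stop above 1 rad and value of joint fence between -0.02 and 0.02 rad and angle between the z axis of square and the z axis of fence_top, either way round below 0.02 rad and angle between square's own z axis and vertical below 0.025 rad and angle between the x axis of square and the x axis of jig, either way round below 0.06 rad and x of square in the frame of corner between -0.003 and 0.003 m and z of square in the frame of corner between -0.003 and 0.003 m and y of square in the frame of corner between -0.055 and 0.055 m and contact force between square and fence_c0 above 2 N and contact force between square and jig_c0 above 4.5 N and contact force between the fingers and square above 3 N and linear speed of square below 0.01 m/s); the arm keeps its last pose, push and grip.
It fails at once if the try square is tipped over (angle between square's own z axis and vertical above 0.6 rad).
It fails at once if the square is rammed into the fence with more than 60 N (contact force between square and fence_c0 above 60 N).
It fails at once if a bystander is shoved by more than 3 cm (distance of any of tape_measure, calliper, marker, sanding_block from where it was at the start of the episode above 0.03 m).
It also fails if it takes over 64 s, if anything falls off the work surface, if the arm or the gripper's body presses on something with over 40 N, if the wrist force passes 120 N, or if a joint passes its speed limit or range.

### The arm

A 6-joint arm with a two-finger parallel gripper is mounted at the origin on a cart in front of the work surface, level with it; the furniture and walls round the work are solid. World frame = base frame: x ahead of the robot, y to its left, z up, the work surface at z = 0. Lengths are in m, angles in rad, forces in N, time in s.
With the tool pointing down it reaches from about 0.225 to 0.725 m from the base axis. Payload 3.1 kg.
Tool frame: the origin (TCP) lies on the centre line of the jaws, within the pads' length; the fingertips stand 14 mm ahead of it and the grasp point (between the pads) lies 5 mm behind it; z points along the fingers, y is the direction in which the jaws open and shut (so a half turn about z gives the same grasp; the last joint's range is limited). The gripper opens to 85 mm and grips with 20 to 120 N. Pads are 22 mm wide; open, the fingers measure 114 mm over their backs; the gripper's body (76 mm by 85 mm) begins 54 mm behind the grasp point. The pads swing forward as they close: fully open they stand 13 mm farther back than shut.
Start: joints at [-1.37, 0.048, 0.099, 1.622, 0, 1.443], TCP at [0.17, -0.497, 0.245] pointing down, gripper open.
Joint ranges: [-2.91, 2.91], [-0.99, 1.94], [-1.21, 1.42], [-2.12, 2.29], [-1.49, 1.47], [-3.14, 3.14]. Speed limits (rad/s): [2.79, 2.79, 3.14, 3.14, 3.14, 3.14].

### API

Orientations are given as a 3x3 rotation matrix whose columns are the frame's x, y, z axes.
In Python, from station import sensors, eyes, job gives the robot as it stands.
- The arm moves only by the tool arm_command, never from a script. Its argument "series" is a list of rows, each a list of 2 entries, a list of its own where there are three numbers: the shift along the tool's x, y, z in m, then the turn about the tool's z in rad. In form: [[[tx, ty, tz], spin], ...]. A call has 1 to 12 rows; each row shifts and turns the pose as measured when the row begins, along the tool's axes as they then stand; what a row does not reach is not made up. A row lasts 1/10 s, in which the tool goes at most 50 mm and 8.59 degrees, less where a joint would pass 70% of its speed; a pose out of reach is approached as far as the arm can. A call with a gripper value outside its range is refused whole. "gripper" is the finger opening in m, from 0 to 0.0854, set as the call begins (left out, the last holds). The fingers move at their own pace and stop on an object; the grip force is fixed at half the most. Time passes only in rows, so rows that do not move let the fingers close. It gives the time, the measured TCP pose, the force and the opening at its end, in the units of the state.
- sensors.get_obs(): the state, without advancing time (a new reading comes with each control period).
- eyes.read_camera(name): name is "side" or "top"; returns (picture, depth): 420x560x3 uint8, red, green, blue; 420x560 float32, m along the optical axis (not along the pixel's ray), 0 where there is no reading.
- eyes.calibration(name): a dict with "fx", "fy", "cx", "cy" (pixels), "rvec" (rotation vector, rad) and "tvec" (3), from world to camera coordinates, as OpenCV has them. Camera axes: x right, y down, z forward; pixel columns grow to the right and rows downward; lengths in m; the calibration is good to about 2 mm. A picture is of the moment at which its call begins. calibration takes no time and is no camera call.
- job.finish_job(): hands the job in, once; it reports no verdict.
The state is a dict: "time_s": time; "q": joint angles; "joint_velocities": joint speeds; "tau": joint torques, N m; "position": TCP position; "tcp_rot": TCP orientation; "ft_force": force on the tool from outside, world axes, zero at the start; "wrist_torque": the same for the moment, N m; "finger_gap": opening from 0.0 (shut) to 1.0 (fully open).
Only numpy, scipy, OpenCV 4.12 (cv2) and the standard library are available. Lean on these libraries where they do the work, as an engineer would, in place of code of your own. Each camera call takes 0.05 s, during which the arm holds its last target.

## Working session

There is one attempt and no reset: what is moved stays moved. The work goes in short steps, Python scripts to look and compute and a tool call to move; the robot and the scene stay as the last step left them, time stands still between calls to the robot, and variables do not carry over. Pictures are saved under pics/ and viewed, and the job is handed in when it is done.

Besides the shell and the picture viewer there is one more tool, called after ">>>" as name(argument=value, ...) on one line, values as JSON. arm_command: Moves the arm, as the interface text tells. Its arguments: {"type":"object","properties":{"series":{"type":"array","items":{"type":"array"}},"gripper":{"type":"number"}},"required":["series"]}

```bash
mkdir -p pics; ls; python3 - <<'E'
from station import sensors, eyes
import cv2,numpy as np
for n in("side","top"):
    p,d=eyes.read_camera(n); cv2.imwrite(f"pics/{n}0.png",cv2.cvtColor(p,cv2.COLOR_RGB2BGR)); np.save(f"pics/{n}0.npy",d); print(n,eyes.calibration(n))
print(sensors.get_obs())
E
```

```text
pics
side {'fx': 399.1974862168733, 'fy': 399.1974862168733, 'cx': 275.08661169918093, 'cy': 207.96896967394204, 'rvec': array([ 0.03209344,  2.7388427 , -1.4937033 ]), 'tvec': array([0.54273569, 0.16808976, 0.96351034])}
top {'fx': 486.0451048534119, 'fy': 486.0451048534119, 'cx': 284.8524330103394, 'cy': 208.76165511239728, 'rvec': array([ 2.20513205, -2.14672306,  0.13965676]), 'tvec': array([-0.14527192,  0.53942982,  1.21917064])}
{'time_s': 0.1, 'q': array([-1.36979396e+00,  4.87028894e-02,  9.77347564e-02,  1.62201325e+00,
       -1.93773190e-05,  1.44299919e+00]), 'joint_velocities': array([ 0.00031495, -0.00056444,  0.00333872,  0.00116023, -0.00245291,
        0.00106581]), 'tau': array([ 1.87498852e-03, -3.39851618e+01,  3.20935714e+01,  1.58624531e-02,
       -1.36159133e-04,  1.36519521e-06]), 'position': array([ 0.16940265, -0.49635409,  0.24421066]), 'tcp_rot': array([[ 9.46430727e-01,  3.22906600e-01, -4.55235933e-04],
       [ 3.22906817e-01, -9.46428349e-01,  2.13718941e-03],
       [ 2.59264372e-04, -2.16970051e-03, -9.99997613e-01]]), 'ft_force': array([-0.43982159,  0.89668264,  0.70183855]), 'wrist_torque': array([ 0.02273888, -0.00750408, -0.00117703]), 'finger_gap': 0.9981574606102674}
```

View pics/top0.png

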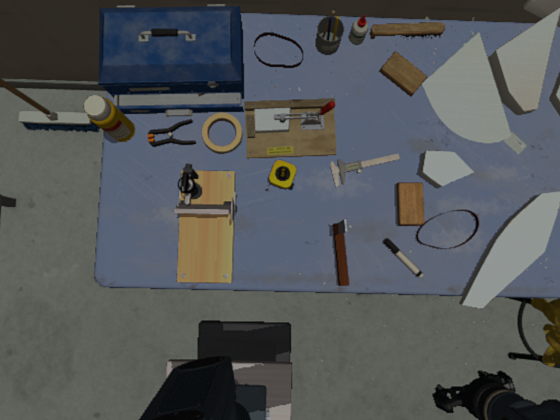

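View pics/side0.png

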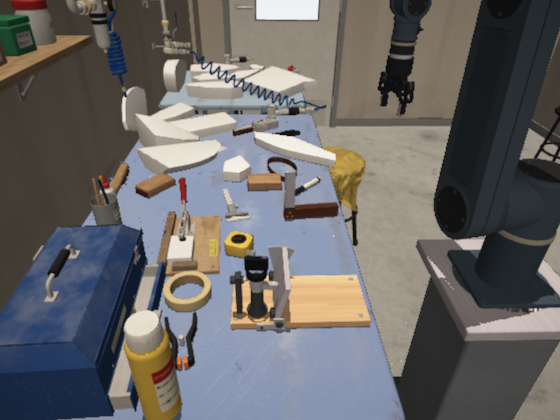

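```bash
cat > h.py <<'E'
import cv2,numpy as np
from station import sensors, eyes
def cam(n):
    c=eyes.calibration(n); K=np.array([[c['fx'],0,c['cx']],[0,c['fy'],c['cy']],[0,0,1]]); R=cv2.Rodrigues(c['rvec'])[0]; return K,R,c['tvec'].reshape(3)
def dep(n,d,u,v):
    K,R,t=cam(n); z=d[int(round(v)),int(round(u))]; return R.T@(np.linalg.inv(K)@[u,v,1]*z-t)
def plane(n,u,v,h):
    K,R,t=cam(n); r=R.T@(np.linalg.inv(K)@[u,v,1]); o=-R.T@t; return o+r*(h-o[2])/r[2]
def proj(n,P):
    K,R,t=cam(n); p=K@(R@np.array(P,float)+t); return p[:2]/p[2]
def cloud(n,d):
    K,R,t=cam(n); v,u=np.mgrid[0:420,0:560]; r=np.stack([u,v,np.ones_like(u)],-1)@np.linalg.inv(K).T*d[...,None]; return (r-t)@R
def crop(n,p,x0,y0,x1,y1,s,name):
    im=cv2.resize(cv2.cvtColor(p,cv2.COLOR_RGB2BGR)[y0:y1,x0:x1],None,fx=s,fy=s,interpolation=cv2.INTER_CUBIC); cv2.imwrite('pics/'+name,im)
E
python3 - <<'E'
from h import *
for n,b in(("top",[(170,160,250,290,'tj',4.5),(320,210,360,290,'ts',7)]),("side",[(220,240,380,340,'sj',5),(270,160,350,230,'ss',7)])):
    p=cv2.cvtColor(cv2.imread(f'pics/{n}0.png'),cv2.COLOR_BGR2RGB)
    for x0,y0,x1,y1,m,s in b: crop(n,p,x0,y0,x1,y1,s,m+'.png')
    d=np.load(f'pics/{n}0.npy'); C=cloud(n,d); print(n,(d>0).mean())
E
```

```text
top 0.9958928571428571
side 0.9959141156462585
```

View pics/tj.png

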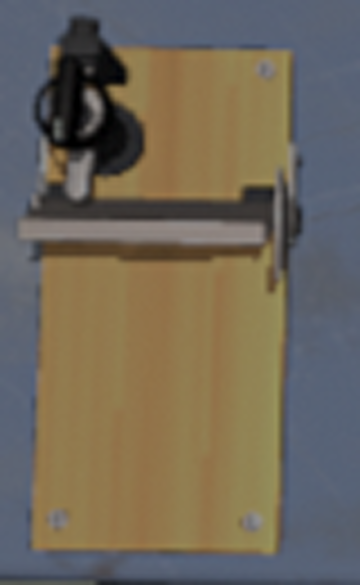

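View pics/ts.png

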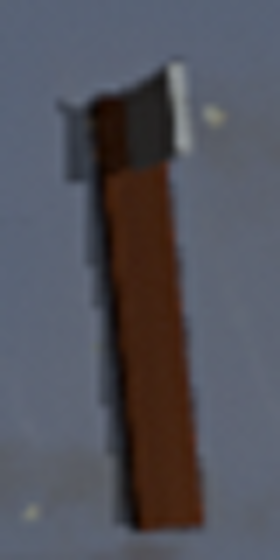

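View pics/sj.png

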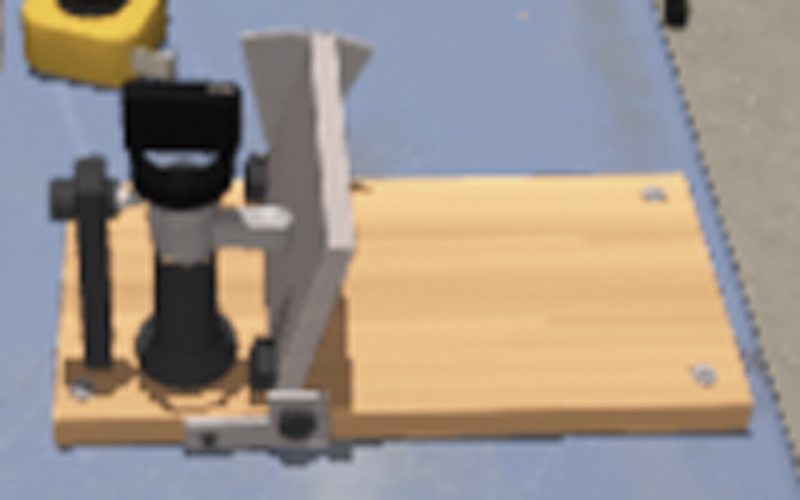

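View pics/ss.png

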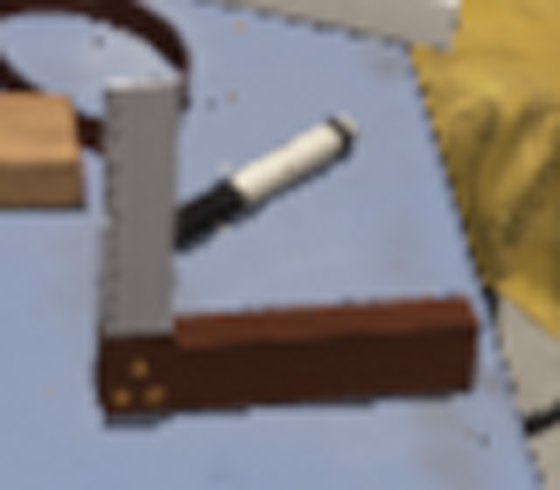

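```bash
python3 - <<'E'
from h import *
T=lambda x,y:(170+x/4.5-.4,160+y/4.5-.4)
c=[plane('top',*T(*p),.018) for p in [(50,50),(290,50),(278,550),(33,550)]]
S=lambda x,y:(220+x/5-.4,240+y/5-.4)
cs=[plane('side',*S(*p),.018) for p in [(55,420),(685,176),(750,405)]]
for q in c+cs: print(np.round(q,4))
for n in('top','side'):
    d=np.load(f'pics/{n}0.npy'); C=cloud(n,d)
    p=cv2.imread(f'pics/{n}0.png')
    # square
    roi=C[...]; m=(C[...,2]>.0315)&(C[...,2]<.037)&(abs(C[...,0]-.29)<.35)&(C[...,1]<-.2)&(C[...,1]>-.5)
    l,lab,st,ce=cv2.connectedComponentsWithStats(m.astype(np.uint8))
    for i in range(1,l):
        if st[i,4]>30:
            P=C[lab==i]; print(n,'comp',st[i],P.mean(0).round(4)); r=cv2.minAreaRect((P[:,:2]*1000).astype(np.float32)); print(r)
# board points
    m=(abs(C[...,2]-.018)<.004)&(C[...,0]>.1)&(C[...,0]<.8)&(abs(C[...,1])<.35)
    l,lab,st,ce=cv2.connectedComponentsWithStats(m.astype(np.uint8))
    for i in range(1,l):
        if st[i,4]>200:
            P=C[lab==i]; print(n,'board',st[i],P.mean(0).round(4)); print(cv2.minAreaRect((P[:,:2]*1000).astype(np.float32)))
    # knob
    m=(C[...,2]>.128)&(C[...,2]<.2)&(C[...,0]>.3)&(C[...,0]<.7)&(abs(C[...,1])<.4)
    l,lab,st,ce=cv2.connectedComponentsWithStats(m.astype(np.uint8))
    for i in range(1,l):
        if st[i,4]>10:
            P=C[lab==i]; print(n,'high',st[i],P.mean(0).round(4),P.min(0).round(3),P.max(0).round(3))
E
```

```text
[0.6366 0.143  0.018 ]
[0.6407 0.0043 0.018 ]
[0.3534 0.0005 0.018 ]
[0.35   0.1386 0.018 ]
[0.638  0.1441 0.018 ]
[0.3511 0.0034 0.018 ]
[0.352 0.142 0.018]
top comp [400 197  14  15  40] [ 0.5604 -0.4404  0.0328]
((560.8425903320312, -445.75457763671875), (29.485275268554688, 35.63216781616211), 71.04136657714844)
top comp [334 223  15  63 401] [ 0.4228 -0.2764  0.0342]
((431.7991943359375, -275.59259033203125), (158.57923889160156, 24.367992401123047), 6.8294267654418945)
top board [147 119  48  27 350] [0.7325 0.1811 0.0176]
((733.49462890625, 176.65371704101562), (65.93541717529297, 120.89942932128906), 11.038521766662598)
top board [ 190  170   46   35 1107] [0.5973 0.0529 0.018 ]
((597.041015625, 57.66146469116211), (87.7615966796875, 116.86629486083984), 0.46200448274612427)
top board [ 177  211   56   72 3328] [0.4381 0.072  0.0179]
((442.0064697265625, 72.43217468261719), (182.049560546875, 140.46121215820312), 1.5172673463821411)
top high [178 172  17  21 196] [0.5843 0.1054 0.1503] [0.563 0.088 0.128] [0.608 0.126 0.166]
top high [343 219   4  13  39] [ 0.4963 -0.2682  0.
[... 502 characters left out ...]
6953), 5.173823833465576)
side board [ 231  274  140   53 4638] [0.4691 0.0856 0.0192]
((494.15771484375, 75.04081726074219), (292.6088562011719, 149.78408813476562), 2.1045899391174316)
side board [184 312  13  52 284] [0.7132 0.1845 0.0189]
((714.9921264648438, 173.61251831054688), (18.33551597595215, 121.50232696533203), 5.109825611114502)
side board [165 316  17  50 258] [0.7468 0.1877 0.0188]
((748.8798828125, 178.54095458984375), (15.848563194274902, 125.19822692871094), 21.603282928466797)
side high [285 171  11   9  90] [ 0.4956 -0.2684  0.1407] [ 0.481 -0.273  0.128] [ 0.51  -0.263  0.154]
side high [245 255  24  23 431] [0.5836 0.1141 0.1479] [0.561 0.1   0.128] [0.606 0.128 0.165]
```

>>> arm_command(series=[[[0,0,0],-0.149],[[0,0,0],-0.149],[[0,0,0],-0.149],[[0,0,0],-0.149],[[0,0,0],-0.149],[[0,0,0],-0.149],[[0,0,0],-0.149],[[0,0,0],-0.149],[[0,0,0],-0.149],[[0,0,0],-0.149],[[0,0,0],-0.149],[[0,0,0],-0.149]])

```text
time_s: 1.3
position: [0.1685, -0.492, 0.2351]
tcp_rot: [[-0.534, 0.846, -0.004], [0.845, 0.534, 0.019], [0.018, 0.007, -1.0]]
ft_force: [1.4, -0.3, 0.5]
finger_gap: 1.0
```

>>> arm_command(series=[[[0,0,0],-0.149],[[0,0,0],-0.149],[[0,0,0],-0.149],[[0,0,0],-0.149],[[0,0,0],-0.149],[[0,0,0],-0.149],[[0,0,0],-0.149],[[0,0,0],-0.1]])

```text
time_s: 2.1
position: [0.1679, -0.4891, 0.2292]
tcp_rot: [[-0.989, -0.147, -0.006], [-0.147, 0.989, 0.03], [0.002, 0.031, -1.0]]
ft_force: [0.1, 0.1, 0.2]
finger_gap: 0.999
```

```bash
cat >> h.py <<'E'
def st():
    o=sensors.get_obs(); R=o['tcp_rot']; print('t',o['time_s'],'p',o['position'].round(4),'yaw',round(float(np.arctan2(R[1,0],R[0,0])),4),'tilt',R[:,2].round(4),'F',o['ft_force'].round(2),'M',o['wrist_torque'].round(2),'gap',round(o['finger_gap']*.0854,4),'q6',round(float(o['q'][5]),3)); return o
def to(P,o=None):
    o=o or sensors.get_obs(); print('tool delta',(o['tcp_rot'].T@(np.array(P)-o['position'])).round(4))
E
python3 -c "
from h import *
st();to([.584,.109,.24])"
```

```text
t 2.1 p [ 0.1679 -0.4891  0.2292] yaw -2.9942 tilt [-0.006   0.0302 -0.9995] F [0.05 0.08 0.21] M [-0.08 -0.   -0.01] gap 0.0853 q6 -1.517
tool delta [-0.4994  0.5306  0.0047]
```

>>> arm_command(series=[[[0,0,0],0],[[0,0,0],0],[[0,0,0],0],[[0,0,0],0]])

```text
time_s: 2.5
position: [0.1677, -0.4882, 0.2275]
tcp_rot: [[-0.99, -0.142, -0.007], [-0.142, 0.989, 0.033], [0.002, 0.034, -0.999]]
ft_force: [0.6, 0.7, 0.1]
finger_gap: 1.003
```

```bash
python3 -c "
from h import *
st();to([.584,.109,.24])"
```

```text
t 2.5 p [ 0.1677 -0.4882  0.2275] yaw -2.999 tilt [-0.0067  0.0334 -0.9994] F [0.6  0.66 0.09] M [-0.01 -0.02  0.02] gap 0.0856 q6 -1.512
tool delta [-0.4969  0.5322  0.0047]
```

>>> arm_command(series=[[[-0.035,0.035,0],0],[[-0.035,0.035,0],0],[[-0.035,0.035,0],0],[[-0.035,0.035,0],0]])

```text
time_s: 2.9
position: [0.2867, -0.3313, 0.2299]
tcp_rot: [[-0.992, -0.126, -0.007], [-0.126, 0.991, 0.033], [0.003, 0.033, -0.999]]
ft_force: [1.0, 0.7, -0.8]
finger_gap: 0.999
```

```bash
python3 -c "
from h import *
st();to([.584,.109,.24])"
```

```text
t 2.9 p [ 0.2867 -0.3313  0.2299] yaw -3.0153 tilt [-0.0069  0.0329 -0.9994] F [ 1.    0.68 -0.82] M [-0.06 -0.08 -0.  ] gap 0.0853 q6 -1.145
tool delta [-0.3504  0.3995  0.0023]
```

>>> arm_command(series=[[[-0.035,0.0395,0],0],[[-0.035,0.0395,0],0],[[-0.035,0.0395,0],0],[[-0.035,0.0395,0],0],[[-0.035,0.0395,0],0],[[-0.035,0.0395,0],0],[[-0.035,0.0395,0],0],[[-0.035,0.0395,0],0],[[-0.035,0.0395,0],0],[[-0.02,0.02,0],0.07]])

```text
time_s: 3.9
position: [0.5593, 0.0664, 0.2431]
tcp_rot: [[-0.999, -0.048, 0.003], [-0.048, 0.998, 0.028], [-0.004, 0.028, -1.0]]
ft_force: [-0.2, -0.8, 0.6]
finger_gap: 1.002
```

```bash
python3 -c "
from h import *
p,d=eyes.read_camera('side');crop('side',p,200,180,340,320,5,'s1.png')
o=st();to([.584,.109,.152])"
```

```text
t 3.95 p [0.5612 0.069  0.2424] yaw -3.0941 tilt [ 0.0043  0.0315 -0.9995] F [ 2.42  0.84 -0.27] M [ 0.05 -0.2  -0.01] gap 0.0854 q6 -0.061
tool delta [-0.0242  0.036   0.0917]
```

View pics/s1.png

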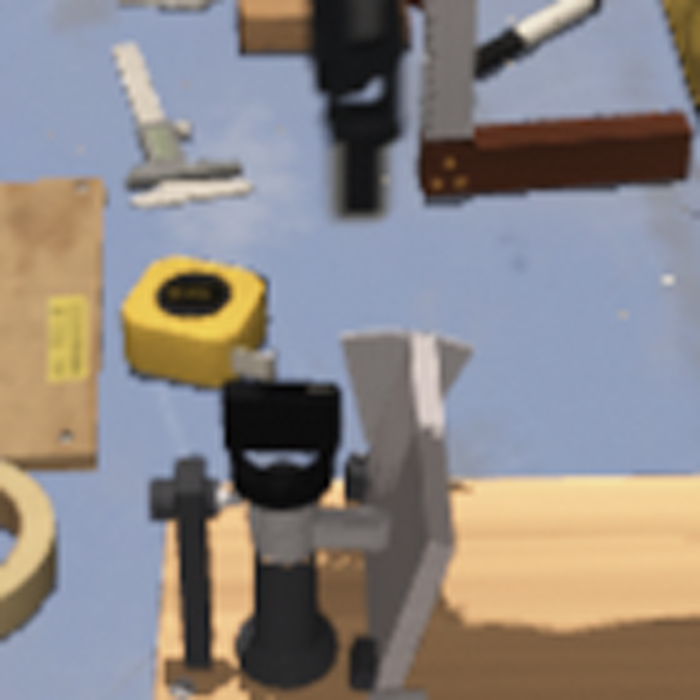

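>>> arm_command(series=[[[-0.024,0.036,0.0],0.02],[[0,0,0.03],0],[[0,0,0.03],0]], gripper=0.05)

```text
time_s: 4.25
position: [0.5881, 0.1116, 0.1852]
tcp_rot: [[-1.0, -0.029, 0.011], [-0.028, 0.999, 0.031], [-0.012, 0.031, -0.999]]
ft_force: [-0.4, 0.1, -0.1]
finger_gap: 0.587
```

```bash
python3 -c "
from h import *
p,d=eyes.read_camera('side');crop('side',p,200,180,340,320,5,'s2.png')
p,d=eyes.read_camera('top');crop('top',p,160,140,260,240,6,'t2.png')
o=st();to([.584,.109,.152])"
```

```text
t 4.35 p [0.5845 0.111  0.1806] yaw -3.1138 tilt [ 0.0011  0.0311 -0.9995] F [-0.44 -0.33 -0.27] M [-0.07  0.04 -0.01] gap 0.0498 q6 0.031
tool delta [ 0.0006 -0.0029  0.0285]
```

View pics/s2.png

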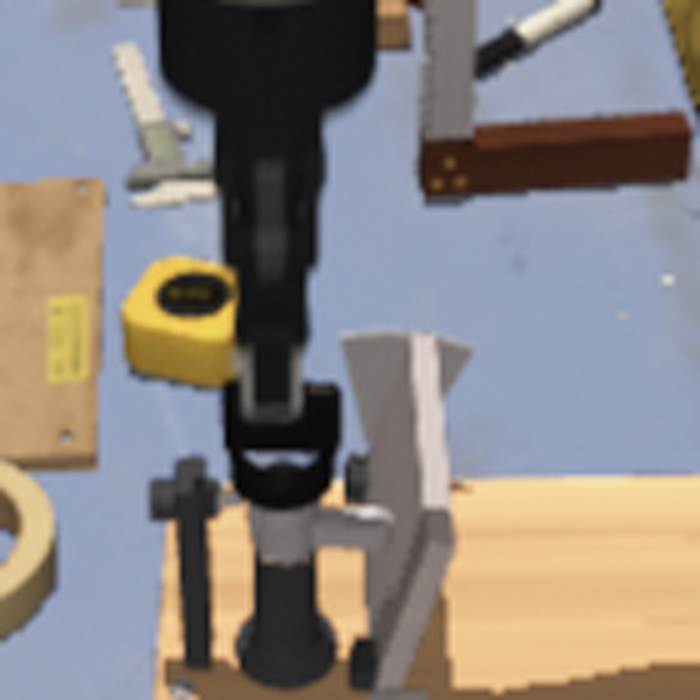

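View pics/t2.png

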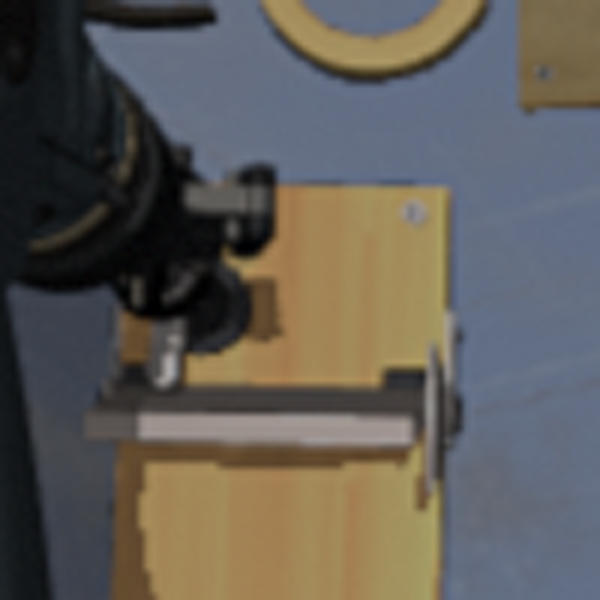

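>>> arm_command(series=[[[0.0,-0.002,0.015],0],[[0,0,0.012],0]])

```text
time_s: 4.55
position: [0.5856, 0.1092, 0.1562]
tcp_rot: [[-1.0, -0.027, 0.005], [-0.027, 0.999, 0.031], [-0.006, 0.031, -1.0]]
ft_force: [-0.1, -0.2, -0.8]
finger_gap: 0.585
```

```bash
python3 -c "
from h import *
p,d=eyes.read_camera('side');crop('side',p,220,220,320,320,6,'s3.png')
o=st();to([.584,.109,.152])"
```

```text
t 4.6 p [0.5851 0.1093 0.1548] yaw -3.1148 tilt [ 0.0032  0.0309 -0.9995] F [-0.06 -0.16 -1.71] M [-0.09  0.04  0.01] gap 0.0496 q6 0.03
tool delta [ 0.0011 -0.0003  0.0027]
```

View pics/s3.png

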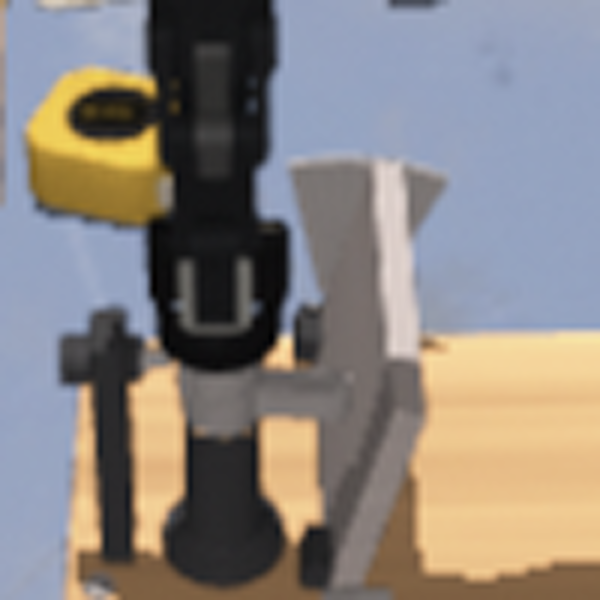

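>>> arm_command(series=[[[0,0,0.002],0],[[0,0,0],0],[[0,0,0],0],[[0,0,0],0]], gripper=0.0)

```text
time_s: 5.0
position: [0.586, 0.1071, 0.1554]
tcp_rot: [[-1.0, -0.023, 0.007], [-0.023, 0.999, 0.028], [-0.007, 0.028, -1.0]]
ft_force: [0.1, 2.2, -5.9]
finger_gap: 0.125
```

```bash
python3 -c "
from h import *
o=st()"
```

```text
t 5.0 p [0.586  0.1071 0.1554] yaw -3.1187 tilt [ 0.0065  0.028  -0.9996] F [ 0.13  2.21 -5.86] M [-0.03 -0.02 -0.33] gap 0.0106 q6 0.031
```

>>> arm_command(series=[[[0,0,0],0.14],[[0,0,0],0.14],[[0,0,0],0.14],[[0,0,0],0.14],[[0,0,0],0.14],[[0,0,0],0.14]])

```text
time_s: 5.6
position: [0.5852, 0.1062, 0.1554]
tcp_rot: [[-0.664, 0.748, 0.005], [0.748, 0.664, 0.023], [0.014, 0.019, -1.0]]
ft_force: [-0.0, 0.8, -2.4]
finger_gap: 0.125
```

```bash
python3 -c "
from h import *
o=st()"
```

```text
t 5.6 p [0.5852 0.1062 0.1554] yaw 2.2968 tilt [ 0.0047  0.0228 -0.9997] F [-0.01  0.78 -2.43] M [-0.74 -0.25  0.11] gap 0.0107 q6 0.9
```

>>> arm_command(series=[[[0,0,0],0.14],[[0,0,0],0.14],[[0,0,0],0.12],[[0,0,0],0.06],[[0,0,0],0.0]])

```text
time_s: 6.1
position: [0.5849, 0.1057, 0.1553]
tcp_rot: [[-0.245, 0.969, 0.004], [0.969, 0.245, 0.019], [0.018, 0.008, -1.0]]
ft_force: [0.2, 0.3, -2.7]
finger_gap: 0.128
```

```bash
python3 -c "
from h import *
p,d=eyes.read_camera('side');crop('side',p,220,220,320,320,6,'s4.png')
o=st()"
```

```text
t 6.15 p [0.5849 0.1057 0.1553] yaw 1.8194 tilt [ 0.0039  0.0192 -0.9998] F [-0.05  0.21 -2.52] M [-0.6  -0.13  0.01] gap 0.0107 q6 1.379
```

View pics/s4.png

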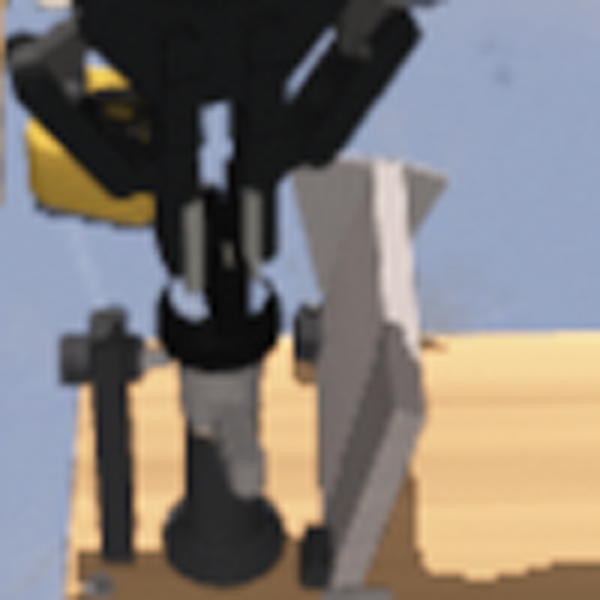

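>>> arm_command(series=[[[0,0,0],0],[[0,0,0],0],[[0,0,0],0],[[0,0,-0.02],0],[[0,0,-0.04],0],[[0,0,-0.04],0],[[0,0,-0.02],0]], gripper=0.06)

```text
time_s: 6.85
position: [0.5824, 0.1044, 0.2768]
tcp_rot: [[-0.251, 0.968, -0.002], [0.968, 0.251, 0.024], [0.024, 0.004, -1.0]]
ft_force: [0.5, -0.1, 0.0]
finger_gap: 0.705
```

```bash
python3 -c "
from h import *
p,d=eyes.read_camera('side');crop('side',p,220,220,320,320,6,'s5.png')
p,d=eyes.read_camera('top');crop('top',p,320,210,360,290,7,'t5.png')
o=st()"
```

```text
t 6.95 p [0.5835 0.1044 0.2779] yaw 1.8242 tilt [ 0.0019  0.024  -0.9997] F [-0.32 -0.19  0.81] M [-0.04 -0.06 -0.04] gap 0.0594 q6 1.369
```

View pics/s5.png

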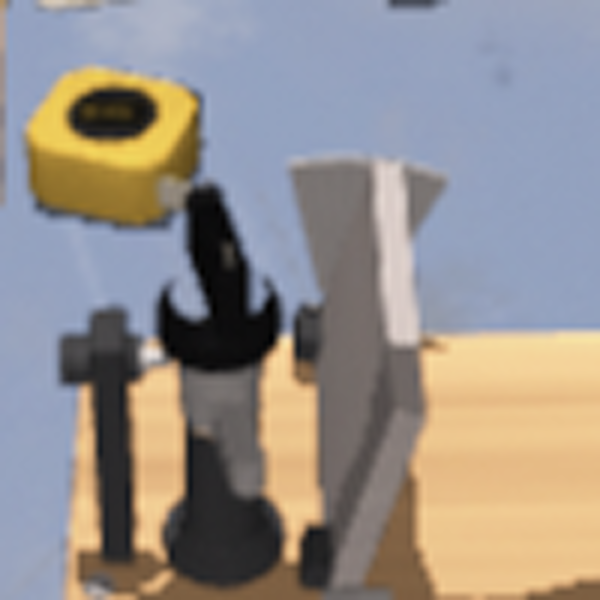

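>>> arm_command(series=[[[0.042,-0.0217,0],0],[[0.042,-0.0217,0],0],[[0.042,-0.0217,0],0],[[0.042,-0.0217,0],0],[[0.042,-0.0217,0],0],[[0.042,-0.0217,0],0],[[0.042,-0.0217,0],0],[[0.042,-0.0217,0],0],[[0.04,-0.0217,0],0]])

```text
time_s: 7.85
position: [0.2939, 0.426, 0.2731]
tcp_rot: [[-0.24, 0.971, -0.006], [0.971, 0.24, 0.022], [0.023, -0.001, -1.0]]
ft_force: [1.1, 0.1, 0.7]
finger_gap: 0.702
```

>>> arm_command(series=[[[0,0,0],-0.12],[[0,0,0],-0.12],[[0,0,0],-0.12],[[0,0,0],-0.12],[[0,0,0],-0.12],[[0,0,0],-0.12],[[0,0,0],-0.12],[[0,0,0],-0.12],[[0,0,0],-0.12],[[0,0,0],-0.12],[[0,0,0],-0.12]])

```text
time_s: 8.95
position: [0.2819, 0.4288, 0.2568]
tcp_rot: [[-0.998, -0.063, -0.025], [-0.064, 0.998, 0.011], [0.024, 0.012, -1.0]]
ft_force: [-0.1, 0.2, 0.5]
finger_gap: 0.704
```

```bash
python3 -c "
from h import *
o=st()"
```

```text
t 8.95 p [0.2819 0.4288 0.2568] yaw -3.0778 tilt [-0.0249  0.0106 -0.9996] F [-0.09  0.17  0.45] M [ 0.02 -0.01  0.03] gap 0.0602 q6 0.78
```

>>> arm_command(series=[[[0,0,0],-0.01],[[0,0,0],-0.01],[[0,0,0],0],[[0,0,0],0],[[0,0,0],0],[[0,0,0],0],[[0,0,0],0],[[0,0,0],0],[[0,0,0],0],[[0,0,0],0],[[0,0,0],0],[[0,0,0],0]])

```text
time_s: 10.15
position: [0.281, 0.4282, 0.2538]
tcp_rot: [[-0.997, -0.078, -0.028], [-0.079, 0.997, 0.008], [0.027, 0.01, -1.0]]
ft_force: [0.5, 0.1, 0.2]
finger_gap: 0.705
```

>>> arm_command(series=[[[0,0,0],0],[[0,0,0],0],[[0,0,0],0],[[0,0,0],0],[[0,0,0],0],[[0,0,0],0]])

```text
time_s: 10.75
position: [0.281, 0.4282, 0.2538]
tcp_rot: [[-0.997, -0.078, -0.028], [-0.079, 0.997, 0.008], [0.027, 0.01, -1.0]]
ft_force: [-0.1, -0.2, 0.0]
finger_gap: 0.7
```

```bash
python3 -c "
from h import *
o=st()
d=np.load('pics/top0.npy');C=cloud('top',d)
m=np.zeros((420,560),bool);m[215:292,325:362]=1
m&=(C[...,2]>.0315)&(C[...,2]<.037)
P=C[m];r=cv2.minAreaRect((P[:,:2]*1000).astype(np.float32));print(r,cv2.boxPoints(r))
d=np.load('pics/side0.npy');C=cloud('side',d)
m=np.zeros((420,560),bool);m[195:220,280:345]=1
m&=(C[...,2]>.0315)&(C[...,2]<.037)
P=C[m];print(cv2.boxPoints(cv2.minAreaRect((P[:,:2]*1000).astype(np.float32))))
for p in [(105+0,165),(172,160),(132,525),(203,525)]: print('top',plane('top',320+p[0]/7-.43,210+p[1]/7-.43,.034).round(4))
for p in [(475,300),(475,385),(105,415)]: print('side',plane('side',270+p[0]/7-.43,160+p[1]/7-.43,0 if p[1]>320 else .034).round(4))
to([.406,-.279,.13],o)"
```

```text
t 10.75 p [0.281  0.4282 0.2538] yaw -3.0628 tilt [-0.0279  0.0082 -0.9996] F [-0.08 -0.17  0.02] M [-0.02 -0.09  0.09] gap 0.0598 q6 0.765
((431.7991943359375, -275.59259033203125), (158.57923889160156, 24.367992401123047), 6.8294267654418945) [[ 351.62332 -272.9237 ]
 [ 354.52103 -297.11877]
 [ 511.97507 -278.26147]
 [ 509.07736 -254.0664 ]]
[[ 349.30988 -271.11273]
 [ 352.69873 -299.55707]
 [ 511.3896  -280.65063]
 [ 508.00073 -252.2063 ]]
top [ 0.4837 -0.2593  0.034 ]
top [ 0.4862 -0.2838  0.034 ]
top [ 0.3539 -0.271   0.034 ]
top [ 0.3545 -0.2967  0.034 ]
side [ 0.3504 -0.2929  0.034 ]
side [ 0.3494 -0.2791  0.    ]
side [ 0.5079 -0.2589  0.    ]
tool delta [-0.0723 -0.7161  0.1144]
```

>>> arm_command(series=[[[-0.0048,-0.0477,0],0],[[-0.0048,-0.0477,0],0],[[-0.0048,-0.0477,0],0],[[-0.0048,-0.0477,0],0],[[-0.0048,-0.0477,0],0],[[-0.0048,-0.0477,0],0],[[-0.0048,-0.0477,0],0],[[-0.0048,-0.0477,0],0],[[-0.0048,-0.0477,0],0],[[-0.0048,-0.0477,0],0],[[-0.0048,-0.0477,0],0],[[-0.0048,-0.0477,0],0]])

```text
time_s: 11.95
position: [0.3894, -0.1523, 0.2459]
tcp_rot: [[-0.996, -0.093, -0.017], [-0.093, 0.996, 0.007], [0.016, 0.009, -1.0]]
ft_force: [1.0, 0.6, -0.7]
finger_gap: 0.706
```

>>> arm_command(series=[[[-0.0048,-0.0477,0],0],[[-0.0048,-0.0477,0],0],[[0,0,0],0]])

```text
time_s: 12.25
position: [0.4077, -0.2558, 0.2436]
tcp_rot: [[-0.996, -0.085, -0.016], [-0.085, 0.996, 0.006], [0.016, 0.007, -1.0]]
ft_force: [0.4, 1.4, -0.9]
finger_gap: 0.705
```

```bash
python3 -c "
from h import *
o=st()
to([.4062,-.2786,.13],o)"
```

```text
t 12.25 p [ 0.4077 -0.2558  0.2436] yaw -3.0564 tilt [-0.0164  0.0056 -0.9998] F [ 0.37  1.42 -0.86] M [ 0.03  0.01 -0.04] gap 0.0602 q6 -0.781
tool delta [ 0.0016 -0.0234  0.1135]
```

>>> arm_command(series=[[[0.0016,-0.0234,0.02],-0.034],[[0,0,0.04],0],[[0,0,0.04],0],[[0,0,0],0]])

```text
time_s: 12.65
position: [0.4064, -0.2808, 0.1412]
tcp_rot: [[-0.993, -0.116, -0.015], [-0.116, 0.993, 0.006], [0.014, 0.008, -1.0]]
ft_force: [-0.9, 1.1, -0.6]
finger_gap: 0.701
```

```bash
python3 -c "
from h import *
p,d=eyes.read_camera('side');crop('side',p,250,110,370,230,6,'s6.png')
p,d=eyes.read_camera('top');crop('top',p,300,200,400,300,6,'t6.png')
o=st()
to([.4062,-.2786,.022],o)"
```

```text
t 12.75 p [ 0.4099 -0.2837  0.1481] yaw -3.0245 tilt [-0.0061 -0.0023 -1.    ] F [-0.7  -0.03  0.48] M [-0.   -0.01 -0.01] gap 0.0599 q6 -0.854
tool delta [0.0023 0.0057 0.1261]
```

View pics/s6.png

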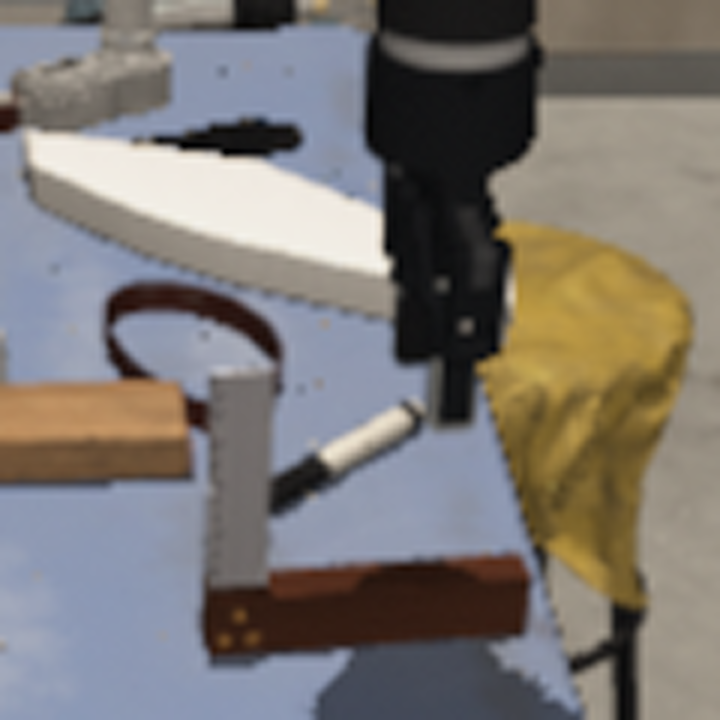

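View pics/t6.png

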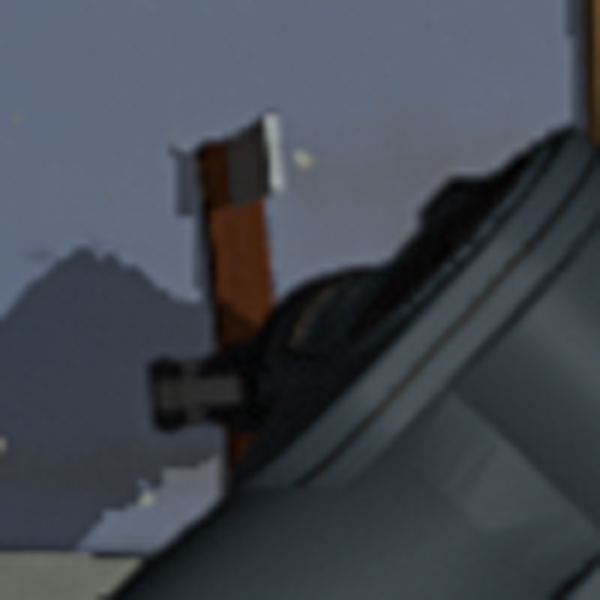

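>>> arm_command(series=[[[0.0023,0.0057,0.03],0],[[0,0,0.03],0],[[0,0,0.02],0],[[0,0,0.01],0],[[0,0,0],0],[[0,0,0],0]])

```text
time_s: 13.35
position: [0.4196, -0.2869, 0.078]
tcp_rot: [[-0.993, -0.12, 0.022], [-0.121, 0.992, -0.026], [-0.018, -0.029, -0.999]]
ft_force: [-0.3, 0.1, 0.4]
finger_gap: 0.7
```

```bash
python3 -c "
from h import *
p,d=eyes.read_camera('side');crop('side',p,250,130,370,230,6,'s7.png')
o=st()
to([.4062,-.2786,.022],o)"
```

```text
t 13.4 p [ 0.4198 -0.2872  0.0783] yaw -3.0207 tilt [ 0.0223 -0.0268 -0.9994] F [ 0.71 -0.17  1.23] M [-0.02 -0.02  0.02] gap 0.0597 q6 -0.849
tool delta [0.0135 0.0118 0.0558]
```

View pics/s7.png

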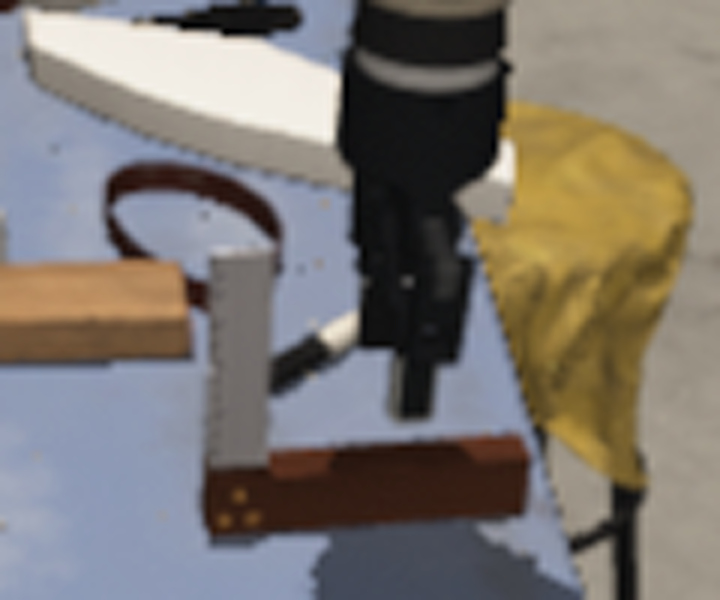

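>>> arm_command(series=[[[0.0135,0.0118,0],0],[[0,0,0.003],0.0],[[0,0,0.003],0.0],[[0,0,0.003],0],[[0,0,0.003],0],[[0,0,0.003],0],[[0,0,0.003],0],[[0,0,0],0]])

```text
time_s: 14.2
position: [0.4103, -0.2818, 0.0647]
tcp_rot: [[-0.992, -0.12, 0.032], [-0.121, 0.992, -0.035], [-0.027, -0.039, -0.999]]
ft_force: [0.1, -0.1, -0.6]
finger_gap: 0.702
```

```bash
python3 -c "
from h import *
o=st()
to([.4062,-.2786,.022],o)"
```

```text
t 14.2 p [ 0.4103 -0.2818  0.0647] yaw -3.0205 tilt [ 0.0317 -0.035  -0.9989] F [ 0.14 -0.1  -0.56] M [ 0.03  0.07 -0.06] gap 0.06 q6 -0.854
tool delta [0.0049 0.0053 0.0424]
```

>>> arm_command(series=[[[0,0,0],0.01],[[0,0,0],-0.01],[[0,0,0],0.01],[[0,0,0],-0.01],[[0,0,0],0.01],[[0,0,0],-0.01],[[0,0,0],0]])

```text
time_s: 14.9
position: [0.4103, -0.2818, 0.0647]
tcp_rot: [[-0.992, -0.12, 0.032], [-0.121, 0.992, -0.035], [-0.027, -0.038, -0.999]]
ft_force: [-0.5, 0.4, -0.1]
finger_gap: 0.697
```

```bash
python3 -c "
from h import *
o=st();print(o['q'].round(4),o['tau'].round(2))
to([.4062,-.2786,.022],o)"
```

```text
t 14.9 p [ 0.4103 -0.2818  0.0647] yaw -3.0205 tilt [ 0.0316 -0.0349 -0.9989] F [-0.47  0.4  -0.12] M [ 0.04 -0.02 -0.03] gap 0.0595 q6 -0.854
[-0.7337 -0.0323 -0.3439  1.2124 -0.0048 -0.8543] [-0.000e+00 -3.015e+01  3.140e+01 -3.700e-01 -2.000e-02 -3.000e-02]
tool delta [0.0049 0.0053 0.0424]
```

>>> arm_command(series=[[[0,0,-0.045],0],[[0,0,0],0],[[0,0,0],0]])

```text
time_s: 15.2
position: [0.4072, -0.2787, 0.1086]
tcp_rot: [[-0.992, -0.12, 0.028], [-0.121, 0.992, -0.031], [-0.024, -0.035, -0.999]]
ft_force: [-1.0, 0.3, -1.8]
finger_gap: 0.704
```

```bash
python3 -c "
from h import *
o=st();print(o['q'].round(4),o['tau'].round(2))"
```

```text
t 15.2 p [ 0.4072 -0.2787  0.1086] yaw -3.0205 tilt [ 0.0278 -0.0315 -0.9991] F [-0.95  0.29 -1.84] M [0.03 0.02 0.  ] gap 0.0601 q6 -0.854
[-0.7332 -0.0641 -0.285   1.3082 -0.0048 -0.854 ] [-4.000e-02 -3.085e+01  3.355e+01 -5.100e-01 -2.000e-02  0.000e+00]
```

>>> arm_command(series=[[[0,0,0.045],0],[[0,0,0],0],[[0,0,0],0]])

```text
time_s: 15.5
position: [0.4087, -0.2803, 0.0632]
tcp_rot: [[-0.992, -0.12, 0.029], [-0.121, 0.992, -0.033], [-0.025, -0.036, -0.999]]
ft_force: [0.2, 0.1, 1.5]
finger_gap: 0.706
```

```bash
python3 -c "
from h import *
o=st();print(o['q'].round(4),o['tau'].round(2))"
```

```text
t 15.5 p [ 0.4087 -0.2803  0.0632] yaw -3.0203 tilt [ 0.0294 -0.0328 -0.999 ] F [0.24 0.15 1.54] M [-0.04 -0.03 -0.02] gap 0.0603 q6 -0.855
[-0.7336 -0.034  -0.3484  1.2125 -0.0047 -0.8546] [ 1.200e-01 -2.780e+01  2.829e+01  6.000e-02 -1.000e-02 -0.000e+00]
```

>>> arm_command(series=[[[0,0,-0.03],0],[[0,0,-0.03],0],[[0,0,-0.03],0],[[0,0,-0.02],0],[[0,0,0],0],[[0,0,0],0]])

```text
time_s: 16.1
position: [0.4092, -0.2799, 0.1878]
tcp_rot: [[-0.992, -0.12, 0.04], [-0.121, 0.992, -0.042], [-0.035, -0.047, -0.998]]
ft_force: [0.1, 0.2, 0.3]
finger_gap: 0.703
```

```bash
python3 -c "
from h import *
o=st()"
```

```text
t 16.1 p [ 0.4092 -0.2799  0.1878] yaw -3.0198 tilt [ 0.0402 -0.0425 -0.9983] F [0.06 0.19 0.28] M [0.08 0.02 0.02] gap 0.06 q6 -0.853
```

>>> arm_command(series=[[[0,0,0],0.14],[[0,0,0],0.14],[[0,0,0],0.14],[[0,0,0],0],[[0,0,0],-0.14],[[0,0,0],-0.14],[[0,0,0],-0.14],[[0,0,0],0],[[0,0,0],0]])

```text
time_s: 17.0
position: [0.4081, -0.2789, 0.1823]
tcp_rot: [[-0.991, -0.132, 0.035], [-0.133, 0.99, -0.038], [-0.03, -0.042, -0.999]]
ft_force: [-0.3, 1.1, -0.1]
finger_gap: 0.699
```

```bash
python3 -c "
from h import *
o=st()"
```

```text
t 17.0 p [ 0.4081 -0.2789  0.1823] yaw -3.0081 tilt [ 0.0348 -0.0376 -0.9987] F [-0.31  1.07 -0.12] M [0.07 0.08 0.01] gap 0.0597 q6 -0.865
```

>>> arm_command(series=[[[0,0,0],0.05],[[0,0,0],-0.05],[[0,0,0],0.05],[[0,0,0],-0.05],[[0,0,0],0.05],[[0,0,0],-0.05],[[0,0,0],0.05],[[0,0,0],-0.05],[[0,0,0],0.05],[[0,0,0],-0.05],[[0,0,0],0.05],[[0,0,0],-0.05]])

```text
time_s: 18.2
position: [0.407, -0.278, 0.1784]
tcp_rot: [[-0.993, -0.115, 0.031], [-0.116, 0.993, -0.034], [-0.026, -0.037, -0.999]]
ft_force: [0.3, -0.7, 0.7]
finger_gap: 0.701
```

```bash
python3 -c "
from h import *
o=st()"
```

```text
t 18.2 p [ 0.407  -0.278   0.1784] yaw -3.0253 tilt [ 0.0305 -0.0338 -0.999 ] F [ 0.31 -0.68  0.7 ] M [0.03 0.03 0.03] gap 0.0599 q6 -0.848
```

>>> arm_command(series=[[[0,0,0],0.149],[[0,0,0],0.149],[[0,0,0],0.149],[[0,0,0],0.149],[[0,0,0],0.149],[[0,0,0],0.149],[[0,0,0],-0.149],[[0,0,0],-0.149],[[0,0,0],-0.149],[[0,0,0],-0.149],[[0,0,0],-0.149],[[0,0,0],-0.149]])

```text
time_s: 19.4
position: [0.406, -0.2771, 0.1749]
tcp_rot: [[-0.994, -0.109, 0.027], [-0.11, 0.993, -0.03], [-0.023, -0.033, -0.999]]
ft_force: [-0.5, -0.1, 0.5]
finger_gap: 0.702
```

>>> arm_command(series=[[[0,0,0],0.149],[[0,0,0],0.149],[[0,0,0],0.149],[[0,0,0],0.149],[[0,0,0],0.149],[[0,0,0],0.149],[[0,0,0],-0.149],[[0,0,0],-0.149],[[0,0,0],-0.149],[[0,0,0],-0.149],[[0,0,0],-0.149],[[0,0,0],-0.149]])

```text
time_s: 20.6
position: [0.4051, -0.2763, 0.1715]
tcp_rot: [[-0.994, -0.104, 0.023], [-0.104, 0.994, -0.027], [-0.02, -0.03, -0.999]]
ft_force: [0.6, -0.2, -0.1]
finger_gap: 0.703
```

```bash
python3 -c "
from h import *
o=st()"
```

```text
t 20.6 p [ 0.4051 -0.2763  0.1715] yaw -3.0369 tilt [ 0.0233 -0.0272 -0.9994] F [ 0.61 -0.2  -0.09] M [0.03 0.05 0.03] gap 0.0601 q6 -0.837
```

>>> arm_command(series=[[[0,0,0],0.149],[[0,0,0],0],[[0,0,0],-0.149],[[0,0,0],0],[[0,0,0],0.149],[[0,0,0],0],[[0,0,0],-0.149],[[0,0,0],0],[[0,0,0],0.149],[[0,0,0],0],[[0,0,0],-0.149],[[0,0,0],0]])

```text
time_s: 21.8
position: [0.4046, -0.276, 0.17]
tcp_rot: [[-0.994, -0.11, 0.022], [-0.11, 0.994, -0.026], [-0.019, -0.028, -0.999]]
ft_force: [0.1, -0.2, -0.2]
finger_gap: 0.698
```

```bash
python3 -c "
from h import *
o=st()"
```

```text
t 21.8 p [ 0.4046 -0.276   0.17  ] yaw -3.031 tilt [ 0.0217 -0.0259 -0.9994] F [ 0.08 -0.24 -0.21] M [ 0.02 -0.01 -0.  ] gap 0.0596 q6 -0.843
```

>>> arm_command(series=[[[0,0,-0.04],0],[[0,0,0],0],[[0,0,0.04],0],[[0,0,0],0],[[0,0,-0.04],0],[[0,0,0],0],[[0,0,0.04],0],[[0,0,0],0]])

```text
time_s: 22.6
position: [0.4013, -0.2729, 0.1691]
tcp_rot: [[-0.995, -0.099, 0.015], [-0.099, 0.995, -0.02], [-0.013, -0.021, -1.0]]
ft_force: [-1.5, 0.1, -0.7]
finger_gap: 0.704
```

```bash
python3 -c "
from h import *
o=st()"
```

```text
t 22.6 p [ 0.4013 -0.2729  0.1691] yaw -3.0422 tilt [ 0.0151 -0.0198 -0.9997] F [-1.5   0.15 -0.67] M [ 0.14  0.1  -0.01] gap 0.0601 q6 -0.832
```

>>> arm_command(series=[[[0,0,-0.045],0],[[0,0,0],0],[[0,0,0.045],0],[[0,0,0],0],[[0,0,-0.045],0],[[0,0,0],0],[[0,0,0.045],0],[[0,0,0],0],[[0,0,-0.045],0],[[0,0,0],0],[[0,0,0.045],0],[[0,0,0],0]])

```text
time_s: 23.8
position: [0.4062, -0.2771, 0.2005]
tcp_rot: [[-0.995, -0.094, 0.033], [-0.095, 0.995, -0.036], [-0.03, -0.039, -0.999]]
ft_force: [-0.7, 1.2, -1.9]
finger_gap: 0.704
```

```bash
python3 -c "
from h import *
o=st()
to([.4062,-.2786,.022],o)"
```

```text
t 23.8 p [ 0.4062 -0.2771  0.2005] yaw -3.0462 tilt [ 0.0333 -0.036  -0.9988] F [-0.71  1.23 -1.92] M [ 0.12  0.11 -0.02] gap 0.0601 q6 -0.827
tool delta [0.0055 0.0054 0.1783]
```

>>> arm_command(series=[[[0,0,0],0]])

```text
time_s: 23.9
position: [0.4081, -0.2787, 0.2057]
tcp_rot: [[-0.995, -0.094, 0.039], [-0.095, 0.995, -0.041], [-0.035, -0.045, -0.998]]
ft_force: [0.2, -0.9, 0.8]
finger_gap: 0.705
```

>>> arm_command(series=[[[0,0,0],0],[[0,0,0],0]])

```text
time_s: 24.1
position: [0.4113, -0.2816, 0.214]
tcp_rot: [[-0.995, -0.093, 0.048], [-0.095, 0.994, -0.049], [-0.043, -0.053, -0.998]]
ft_force: [0.1, 0.1, 0.4]
finger_gap: 0.701
```

>>> arm_command(series=[[[0,0,0.045],0]])

```text
time_s: 24.2
position: [0.4189, -0.2886, 0.1797]
tcp_rot: [[-0.994, -0.092, 0.063], [-0.096, 0.993, -0.063], [-0.057, -0.069, -0.996]]
ft_force: [0.7, -1.3, 1.0]
finger_gap: 0.701
```

>>> arm_command(series=[[[0,0,0],0]])

```text
time_s: 24.3
position: [0.414, -0.2842, 0.1708]
tcp_rot: [[-0.994, -0.093, 0.05], [-0.096, 0.994, -0.051], [-0.045, -0.055, -0.997]]
ft_force: [-1.6, 1.4, -3.4]
finger_gap: 0.7
```

>>> arm_command(series=[[[0,0,0],0]])

```text
time_s: 24.4
position: [0.4155, -0.2855, 0.1743]
tcp_rot: [[-0.994, -0.093, 0.054], [-0.096, 0.994, -0.054], [-0.048, -0.059, -0.997]]
ft_force: [1.3, 0.3, 1.9]
finger_gap: 0.708
```

>>> arm_command(series=[[[0,0,0],0]])

```text
time_s: 24.5
position: [0.4165, -0.2864, 0.177]
tcp_rot: [[-0.994, -0.093, 0.056], [-0.096, 0.994, -0.057], [-0.051, -0.062, -0.997]]
ft_force: [-0.4, 0.7, 0.3]
finger_gap: 0.702
```

>>> arm_command(series=[[[0,0,0],0],[[0,0,0],0],[[0,0,0],0],[[0,0,0],0]])

```text
time_s: 24.9
position: [0.4218, -0.2911, 0.1882]
tcp_rot: [[-0.993, -0.092, 0.07], [-0.097, 0.993, -0.069], [-0.063, -0.075, -0.995]]
ft_force: [-0.0, 0.9, 0.3]
finger_gap: 0.702
```

```bash
python3 -c "
from h import *
o=st();print(o['q'].round(4),o['joint_velocities'].round(4),o['tau'].round(2))"
```

```text
t 24.9 p [ 0.4218 -0.2911  0.1882] yaw -3.0447 tilt [ 0.0701 -0.0692 -0.9951] F [-0.02  0.9   0.27] M [0.07 0.08 0.04] gap 0.06 q6 -0.827
[-0.7324 -0.0952 -0.1589  1.4086 -0.0046 -0.8271] [ 0.0003 -0.006   0.0237  0.0043 -0.0018 -0.0006] [-0.000e+00 -2.935e+01  3.302e+01 -8.000e-01 -2.000e-02 -0.000e+00]
```

>>> arm_command(series=[[[0,0,-0.045],0]])

```text
time_s: 25.0
position: [0.4142, -0.2841, 0.2236]
tcp_rot: [[-0.994, -0.093, 0.056], [-0.096, 0.994, -0.056], [-0.05, -0.061, -0.997]]
ft_force: [0.1, 0.5, -0.5]
finger_gap: 0.703
```

```bash
python3 -c "
from h import *
o=st();print(o['q'].round(4),o['joint_velocities'].round(4),o['tau'].round(2))"
```

```text
t 25.0 p [ 0.4142 -0.2841  0.2236] yaw -3.0456 tilt [ 0.0557 -0.0562 -0.9969] F [ 0.08  0.46 -0.5 ] M [ 0.04  0.09 -0.  ] gap 0.06 q6 -0.827
[-0.7321 -0.0994 -0.0911  1.5    -0.0046 -0.8267] [ 0.0045 -0.1127  0.9716  0.9427 -0.0012  0.006 ] [ 1.400e-01 -3.268e+01  3.351e+01 -2.150e+00 -3.000e-02 -0.000e+00]
```

>>> arm_command(series=[[[0,0,0],0]])

```text
time_s: 25.1
position: [0.4164, -0.2861, 0.2304]
tcp_rot: [[-0.994, -0.092, 0.064], [-0.096, 0.993, -0.064], [-0.058, -0.07, -0.996]]
ft_force: [0.9, -1.7, 1.4]
finger_gap: 0.703
```

```bash
python3 -c "
from h import *
o=st();print(o['q'].round(4),o['joint_velocities'].round(4),o['tau'].round(2))"
```

```text
t 25.1 p [ 0.4164 -0.2861  0.2304] yaw -3.045 tilt [ 0.0644 -0.064  -0.9959] F [ 0.93 -1.74  1.44] M [ 0.06 -0.02  0.08] gap 0.0601 q6 -0.827
[-0.732  -0.1033 -0.0818  1.5014 -0.0045 -0.8267] [-0.0025  0.0621 -0.1886 -0.0319  0.0008  0.001 ] [ 1.000e-02 -2.611e+01  2.976e+01  1.700e-01 -2.000e-02  0.000e+00]
```

>>> arm_command(series=[[[0,0,0],0]])

```text
time_s: 25.2
position: [0.4163, -0.286, 0.2305]
tcp_rot: [[-0.994, -0.092, 0.064], [-0.096, 0.993, -0.064], [-0.058, -0.07, -0.996]]
ft_force: [-0.2, -0.3, -0.9]
finger_gap: 0.701
```

```bash
python3 -c "
from h import *
o=st();print(o['q'].round(4),o['joint_velocities'].round(4),o['tau'].round(2))"
```

```text
t 25.2 p [ 0.4163 -0.286   0.2305] yaw -3.0451 tilt [ 0.0642 -0.0638 -0.9959] F [-0.17 -0.34 -0.91] M [ 0.04  0.08 -0.02] gap 0.0599 q6 -0.827
[-0.732  -0.1033 -0.0818  1.5018 -0.0046 -0.8267] [ 0.0008 -0.0357  0.0847  0.0009  0.0003 -0.0008] [ 4.000e-02 -3.036e+01  3.423e+01 -7.800e-01 -2.000e-02  0.000e+00]
```

>>> arm_command(series=[[[0.012,0.006,0],0],[[0,0,0],0],[[0,0,0.045],-0.02],[[0,0,0],0],[[0,0,0.045],0],[[0,0,0],0],[[0,0,0.045],0],[[0,0,0],0]], gripper=0.0854)

```text
time_s: 26.0
position: [0.4101, -0.2866, 0.1014]
tcp_rot: [[-0.992, -0.112, 0.057], [-0.115, 0.992, -0.056], [-0.051, -0.063, -0.997]]
ft_force: [-1.2, 1.9, -2.8]
finger_gap: 1.002
```

```bash
python3 -c "
from h import *
o=st()
to([.4062,-.2786,.03],o)"
```

```text
t 26.0 p [ 0.4101 -0.2866  0.1014] yaw -3.0257 tilt [ 0.0574 -0.0563 -0.9968] F [-1.2   1.87 -2.75] M [0.19 0.22 0.02] gap 0.0855 q6 -0.857
tool delta [0.0065 0.0129 0.0705]
```

>>> arm_command(series=[[[0.005,0.011,0.03],0],[[0,0,0],0],[[0,0,0.025],0],[[0,0,0],0],[[0,0,0.025],0],[[0,0,0],0]])

```text
time_s: 26.6
position: [0.4297, -0.2995, 0.0543]
tcp_rot: [[-0.989, -0.109, 0.096], [-0.118, 0.989, -0.091], [-0.085, -0.102, -0.991]]
ft_force: [-0.5, 0.9, -0.8]
finger_gap: 0.997
```

```bash
python3 -c "
from h import *
p,d=eyes.read_camera('side');crop('side',p,250,130,370,230,6,'s8.png')
o=st()
to([.4062,-.2786,.03],o)"
```

```text
t 26.65 p [ 0.4324 -0.3019  0.0583] yaw -3.0227 tilt [ 0.1023 -0.0969 -0.99  ] F [ 0.85 -1.97  1.58] M [0.01 0.03 0.04] gap 0.0852 q6 -0.849
tool delta [0.0257 0.029  0.0231]
```

View pics/s8.png

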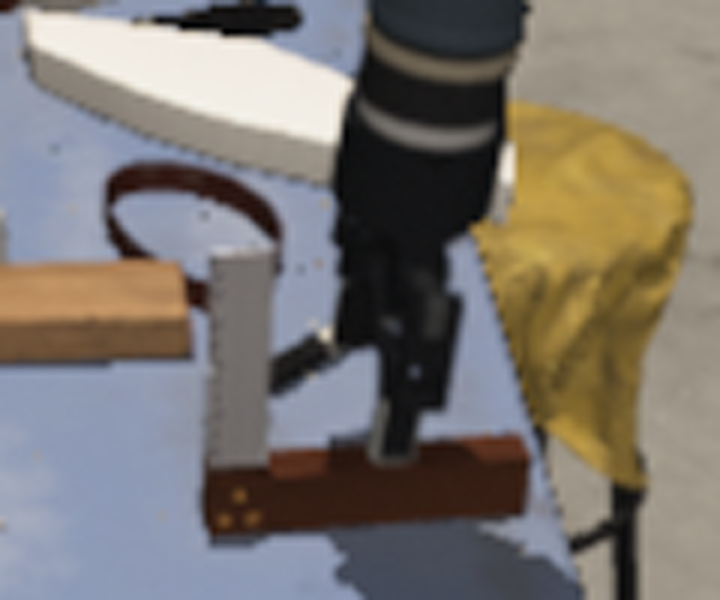

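```bash
python3 -c "
from h import *
for i in range(4):
    o=sensors.get_obs();print(o['time_s'],o['position'].round(4),o['q'].round(4),o['joint_velocities'].round(3),o['tau'].round(2),(o['q'][1]-o['q'][2]+o['q'][3]-1.5708).round(4))
    eyes.read_camera('top')
"
```

```text
26.65 [ 0.4324 -0.3019  0.0583] [-0.7349 -0.0492 -0.381   1.0977 -0.0033 -0.8491] [-0.002 -0.024  0.021 -0.023 -0.    -0.   ] [ 1.700e-01 -2.535e+01  2.577e+01 -5.000e-02 -1.000e-02  0.000e+00] -0.1414
26.7 [ 0.4324 -0.302   0.0584] [-0.7349 -0.0499 -0.3815  1.0973 -0.0033 -0.8492] [ 0.001 -0.005 -0.03   0.001  0.    -0.   ] [ 7.000e-02 -2.837e+01  2.998e+01 -8.100e-01 -1.000e-02  0.000e+00] -0.142
26.75 [ 0.4315 -0.3012  0.0574] [-0.7349 -0.0499 -0.3834  1.0975 -0.0033 -0.8492] [ 0.     0.001 -0.042  0.001  0.001  0.   ] [-0.000e+00 -2.954e+01  3.160e+01 -1.100e+00 -1.000e-02  0.000e+00] -0.1398
26.8 [ 0.4306 -0.3003  0.056 ] [-0.7349 -0.0496 -0.3856  1.0975 -0.0033 -0.8492] [ 0.     0.006 -0.043 -0.002 -0.001 -0.   ] [-3.000e-02 -2.999e+01  3.215e+01 -1.150e+00 -1.000e-02  0.000e+00] -0.1373
```

```bash
cat >> h.py <<'E'
def hold(n,v=0):
    for i in range(n):
        eyes.read_camera('top')
        if v:
            o=sensors.get_obs();print(round(o['time_s'],2),o['position'].round(4),(o['q'][1]-o['q'][2]+o['q'][3]-1.5708).round(4),o['ft_force'].round(1))
E
python3 -c "
from h import *
hold(6,1)"
```

```text
26.9 [ 0.4291 -0.2989  0.0537] -0.1332 [-0.8  0.3 -0.2]
26.95 [ 0.4286 -0.2984  0.0528] -0.1318 [-0.9  0.4 -0.4]
27.0 [ 0.4282 -0.2981  0.0521] -0.1308 [-0.2 -0.5 -0.6]
27.05 [ 0.428  -0.2979  0.0516] -0.1301 [0.9 0.4 0.1]
27.1 [ 0.4278 -0.2978  0.0513] -0.1297 [ 0.6  0.7 -0.9]
27.15 [ 0.4277 -0.2976  0.0511] -0.1293 [ 0.1 -0.2  0.2]
```

>>> arm_command(series=[[[0.005,0.005,-0.049],0],[[0,0,0],0]])

```text
time_s: 27.35
position: [0.4161, -0.2876, 0.0977]
tcp_rot: [[-0.99, -0.11, 0.09], [-0.117, 0.989, -0.086], [-0.08, -0.095, -0.992]]
ft_force: [1.3, -1.6, 0.8]
finger_gap: 0.999
```

```bash
python3 -c "
from h import *
hold(8,1)"
```

```text
27.4 [ 0.4141 -0.286   0.0936] -0.1173 [-0.2  0.1 -1.6]
27.45 [ 0.4133 -0.2852  0.0917] -0.1142 [-0.   0.1 -0.1]
27.5 [ 0.413  -0.2849  0.0908] -0.1128 [-1.   0.5 -0.9]
27.55 [ 0.4128 -0.2847  0.0902] -0.1119 [-0.2 -0.   0.4]
27.6 [ 0.4127 -0.2847  0.09  ] -0.1116 [-0.4 -0.4 -0.5]
27.65 [ 0.4127 -0.2847  0.0899] -0.1114 [0.2 0.5 0.1]
27.7 [ 0.4128 -0.2847  0.09  ] -0.1115 [-0.1 -0.1  0.3]
27.75 [ 0.4128 -0.2848  0.0901] -0.1116 [1.  0.9 0.2]
```

>>> arm_command(series=[[[0,0,-0.045],0],[[0,0,-0.045],0],[[0,0,-0.045],0],[[0,0,0],0]])

```text
time_s: 28.15
position: [0.3988, -0.2716, 0.2218]
tcp_rot: [[-0.991, -0.111, 0.07], [-0.116, 0.991, -0.068], [-0.062, -0.075, -0.995]]
ft_force: [0.5, 0.0, 0.9]
finger_gap: 1.004
```

```bash
python3 -c "
from h import *
hold(6,1)"
```

```text
28.2 [ 0.3979 -0.2708  0.2184] -0.0927 [-0.2  0.4 -1. ]
28.25 [ 0.397  -0.27    0.2159] -0.0885 [-0.4  0.2 -1. ]
28.3 [ 0.3963 -0.2695  0.2141] -0.0854 [-0.4 -0.3 -0.9]
28.35 [ 0.3959 -0.269   0.213 ] -0.0832 [ 0.3  0.2 -1.4]
28.4 [ 0.3957 -0.2688  0.2125] -0.0821 [-0.8 -0.1 -0.2]
28.45 [ 0.3955 -0.2687  0.2123] -0.0817 [0.5 0.3 0.3]
```

>>> arm_command(series=[[[0,0,0.049],0]])

```text
time_s: 28.55
position: [0.4018, -0.2746, 0.1701]
tcp_rot: [[-0.991, -0.111, 0.068], [-0.115, 0.991, -0.066], [-0.06, -0.073, -0.995]]
ft_force: [1.4, -1.7, -0.2]
finger_gap: 1.0
```

```bash
python3 -c "
from h import *
hold(4,1)"
```

```text
28.6 [ 0.3937 -0.2673  0.1518] -0.0656 [ -5.9   4.3 -13. ]
28.65 [ 0.3915 -0.2653  0.1517] -0.0572 [-1.5  0.9 -2.9]
28.7 [ 0.3939 -0.2675  0.1567] -0.0654 [-0.6  1.1  0. ]
28.75 [ 0.3966 -0.2699  0.1614] -0.0747 [-0.  -0.1  1.3]
```

>>> arm_command(series=[[[0,0,0.049],0]])

```text
time_s: 28.85
position: [0.4053, -0.278, 0.1244]
tcp_rot: [[-0.991, -0.111, 0.069], [-0.115, 0.991, -0.066], [-0.061, -0.074, -0.995]]
ft_force: [1.8, -1.8, 0.7]
finger_gap: 0.999
```

```bash
python3 -c "
from h import *
hold(4,1)"
```

```text
28.9 [ 0.3977 -0.2712  0.1088] -0.0703 [ -6.6   5.5 -11.6]
28.95 [ 0.3958 -0.2694  0.1092] -0.0633 [-1.7  1.7 -0.7]
29.0 [ 0.3978 -0.2712  0.1131] -0.0695 [-0.2 -0.8  0.2]
29.05 [ 0.3999 -0.2731  0.1164] -0.0764 [0.7 0.1 0.7]
```

>>> arm_command(series=[[[0,0,-0.049],0],[[0,0,0],0]])

```text
time_s: 29.25
position: [0.3989, -0.272, 0.1713]
tcp_rot: [[-0.992, -0.111, 0.06], [-0.115, 0.992, -0.058], [-0.053, -0.065, -0.997]]
ft_force: [0.2, -0.7, 1.1]
finger_gap: 1.002
```

```bash
python3 -c "
from h import *
hold(4,1)"
```

```text
29.3 [ 0.3977 -0.2709  0.1682] -0.0781 [-0.   0.1  0.2]
29.35 [ 0.397  -0.2702  0.1661] -0.0749 [0.3 0.4 0.1]
29.4 [ 0.3963 -0.2696  0.1644] -0.0721 [-0.3 -0.2 -0.5]
29.45 [ 0.3956 -0.269   0.1629] -0.0694 [-0.4 -0.1 -0.6]
```

```bash
python3 -c "
from h import *
hold(3,1)"
```

```text
29.5 [ 0.395  -0.2685  0.1617] -0.0672 [ 0.2  0.2 -0.1]
29.55 [ 0.3945 -0.2681  0.1607] -0.0653 [-1.2  0.1  0.4]
29.6 [ 0.3942 -0.2677  0.1599] -0.0639 [-0.1  0.4  0.3]
```

>>> arm_command(series=[[[0,0,0.045],0]])

```text
time_s: 29.7
position: [0.4005, -0.2736, 0.1216]
tcp_rot: [[-0.992, -0.112, 0.056], [-0.115, 0.992, -0.055], [-0.05, -0.061, -0.997]]
ft_force: [1.2, -0.4, -0.2]
finger_gap: 1.0
```

```bash
python3 -c "
from h import *
hold(2,1)"
```

```text
29.75 [ 0.3936 -0.2675  0.1074] -0.0558 [-6.   4.2 -9.4]
29.8 [ 0.3917 -0.2657  0.1075] -0.049 [-1.2  0.8 -1.6]
```

>>> arm_command(series=[[[0,0,0.045],0]])

```text
time_s: 29.9
position: [0.3972, -0.2708, 0.0705]
tcp_rot: [[-0.993, -0.112, 0.043], [-0.114, 0.993, -0.043], [-0.038, -0.048, -0.998]]
ft_force: [1.1, -1.3, 2.0]
finger_gap: 1.001
```

```bash
python3 -c "
from h import *
hold(2,1)"
```

```text
29.95 [ 0.3894 -0.264   0.057 ] -0.0376 [-8.1  5.3 -9.3]
30.0 [ 0.388  -0.2626  0.058 ] -0.0326 [-1.3  2.2 -1.5]
```

>>> arm_command(series=[[[0,0,0],0]])

```text
time_s: 30.1
position: [0.3882, -0.2627, 0.059]
tcp_rot: [[-0.993, -0.113, 0.022], [-0.114, 0.993, -0.024], [-0.019, -0.027, -0.999]]
ft_force: [0.3, 0.1, 0.9]
finger_gap: 0.997
```

```bash
python3 -c "
from h import *
hold(4,1);o=st();to([.4062,-.2786,.03])"
```

```text
30.15 [ 0.3879 -0.2625  0.0588] -0.0316 [-1.1  0.5  0.4]
30.2 [ 0.3888 -0.2633  0.06  ] -0.0344 [ 0.9  0.6 -0.1]
30.25 [ 0.3896 -0.2639  0.0607] -0.0368 [1.1 0.2 0.2]
30.3 [ 0.3899 -0.2643  0.0611] -0.0379 [0.2 0.4 0.1]
t 30.3 p [ 0.3899 -0.2643  0.0611] yaw -3.0276 tilt [ 0.026  -0.0278 -0.9993] F [0.22 0.36 0.14] M [-0.01  0.07  0.01] gap 0.0854 q6 -0.85
tool delta [-0.0138 -0.0151  0.0319]
```

>>> arm_command(series=[[[-0.014,-0.015,-0.04],0],[[0,0,0],0]])

```text
time_s: 30.5
position: [0.4008, -0.273, 0.0992]
tcp_rot: [[-0.993, -0.113, 0.019], [-0.114, 0.993, -0.021], [-0.016, -0.023, -1.0]]
ft_force: [0.4, -0.7, 1.1]
finger_gap: 0.997
```

```bash
python3 -c "
from h import *
hold(6,1)"
```

```text
30.55 [ 0.3974 -0.2699  0.0951] -0.018 [-0.7  1.2 -0.9]
30.6 [ 0.3967 -0.2692  0.0938] -0.0155 [-0.5  0.4 -0.9]
30.65 [ 0.3964 -0.2689  0.0932] -0.0148 [-0.1 -0.   0.5]
30.7 [ 0.3962 -0.2688  0.0927] -0.0142 [0.4 0.1 0.3]
30.75 [ 0.396  -0.2686  0.0924] -0.0135 [ 0.2  0.2 -0.1]
30.8 [ 0.3958 -0.2684  0.092 ] -0.0129 [-0.1 -0.3 -0.8]
```

>>> arm_command(series=[[[0,0,0.04],0]])

```text
time_s: 30.9
position: [0.4006, -0.2729, 0.0579]
tcp_rot: [[-0.993, -0.113, 0.018], [-0.114, 0.993, -0.021], [-0.016, -0.023, -1.0]]
ft_force: [0.9, -0.6, -0.7]
finger_gap: 0.999
```

```bash
python3 -c "
from h import *
hold(2,1);st();to([.4062,-.2786,.022])"
```

```text
30.95 [ 0.3949 -0.2679  0.0474] -0.0097 [-2.9  2.2 -4.8]
31.0 [ 0.3932 -0.2663  0.0476] -0.0042 [-1.7  0.6 -1.1]
t 31.0 p [ 0.3932 -0.2663  0.0476] yaw -3.0278 tilt [ 0.001  -0.0052 -1.    ] F [-1.66  0.61 -1.08] M [0.07 0.12 0.03] gap 0.085 q6 -0.848
tool delta [-0.0115 -0.0136  0.0257]
```

>>> arm_command(series=[[[-0.0115,-0.0136,0.025],0]])

```text
time_s: 31.1
position: [0.4074, -0.2794, 0.0255]
tcp_rot: [[-0.993, -0.114, 0.004], [-0.114, 0.993, -0.008], [-0.003, -0.009, -1.0]]
ft_force: [1.5, -1.7, 0.1]
finger_gap: 0.998
```

```bash
python3 -c "
from h import *
hold(10,1);st();to([.4062,-.2786,.022])
p,d=eyes.read_camera('side');crop('side',p,250,130,370,230,6,'s9.png')"
```

```text
31.15 [ 0.4065 -0.2791  0.0193] -0.0027 [ 0.3 -1.8 -3.2]
31.2 [ 0.405  -0.2777  0.0201] 0.0009 [-1.4  0.7 -0.4]
31.25 [ 0.4052 -0.2778  0.0217] -0.0002 [ 0.8 -0.7 -0.4]
31.3 [ 0.4058 -0.2782  0.0229] -0.0025 [-0.1  0.3 -0.6]
31.35 [ 0.4063 -0.2787  0.0238] -0.0045 [-0.2  0.2  0.6]
31.4 [ 0.4066 -0.279   0.0243] -0.0059 [ 0.   0.7 -0.2]
31.45 [ 0.4068 -0.2791  0.0245] -0.0067 [-0.4  0.5 -0.1]
31.5 [ 0.4069 -0.2791  0.0245] -0.0069 [-0.2 -0.9  0.2]
31.55 [ 0.4068 -0.2791  0.0243] -0.0067 [0.9 1.  0.4]
31.6 [ 0.4067 -0.279   0.0241] -0.0064 [-0.1 -0.1  0.2]
t 31.6 p [ 0.4067 -0.279   0.0241] yaw -3.0276 tilt [ 0.0026 -0.0067 -1.    ] F [-0.08 -0.13  0.19] M [0.04 0.05 0.  ] gap 0.0851 q6 -0.849
tool delta [0.0005 0.0005 0.0021]
```

View pics/s9.png

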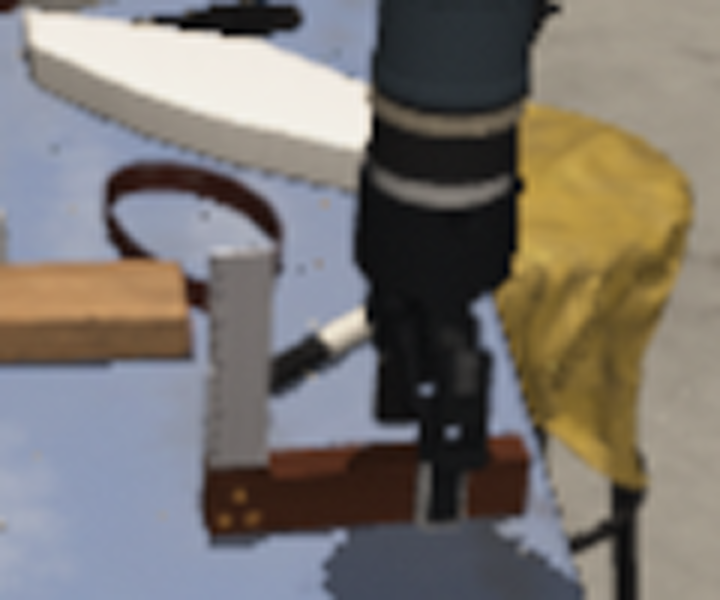

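>>> arm_command(series=[[[0,0,0],0]], gripper=0.0)

```text
time_s: 31.75
position: [0.4067, -0.279, 0.0243]
tcp_rot: [[-0.994, -0.114, 0.003], [-0.114, 0.993, -0.007], [-0.002, -0.007, -1.0]]
ft_force: [0.1, 0.4, 0.5]
finger_gap: 0.856
```

```bash
python3 -c "
from h import *
hold(8);st();hold(2);st()"
```

```text
t 32.15 p [ 0.4068 -0.2794  0.0241] yaw -3.0278 tilt [ 0.0026 -0.0074 -1.    ] F [-0.87 -1.11  1.39] M [-0.08  0.12 -0.02] gap 0.023 q6 -0.849
t 32.25 p [ 0.4067 -0.2794  0.0241] yaw -3.0278 tilt [ 0.0026 -0.0073 -1.    ] F [-0.1  -1.04  0.96] M [-0.16  0.07 -0.02] gap 0.0226 q6 -0.849
```

>>> arm_command(series=[[[0,0,-0.045],0]])

```text
time_s: 32.35
position: [0.4007, -0.2738, 0.0611]
tcp_rot: [[-0.993, -0.113, -0.011], [-0.113, 0.994, 0.005], [0.011, 0.007, -1.0]]
ft_force: [-0.7, 0.8, -4.3]
finger_gap: 0.268
```

```bash
python3 -c "
from h import *
hold(8,1);st();to([.355,.0687,.07])
p,d=eyes.read_camera('side');crop('side',p,250,130,370,230,6,'s10.png')"
```

```text
32.4 [ 0.4065 -0.2787  0.0731] -0.0067 [ 2.5 -0.8  2.5]
32.45 [ 0.4087 -0.2808  0.0731] -0.0136 [ 0.4 -1.8 -2.2]
32.5 [ 0.4081 -0.2802  0.0712] -0.0115 [ 0.1 -0.7 -3.6]
32.55 [ 0.4069 -0.2792  0.0693] -0.0076 [ 0.4  0.4 -3.5]
32.6 [ 0.4059 -0.2784  0.068 ] -0.0046 [ 0.2 -0.2 -3.7]
32.65 [ 0.4054 -0.2779  0.0672] -0.0029 [-0.5  0.2 -3.5]
32.7 [ 0.4052 -0.2778  0.0669] -0.0023 [ 0.9  0.1 -3. ]
32.75 [ 0.4052 -0.2778  0.0669] -0.0023 [-0.8  0.1 -3.9]
t 32.75 p [ 0.4052 -0.2778  0.0669] yaw -3.0278 tilt [-8.0e-04 -4.3e-03 -1.0e+00] F [-0.81  0.13 -3.85] M [0.01 0.11 0.02] gap 0.0229 q6 -0.849
tool delta [ 0.0106  0.3499 -0.0046]
```

View pics/s10.png

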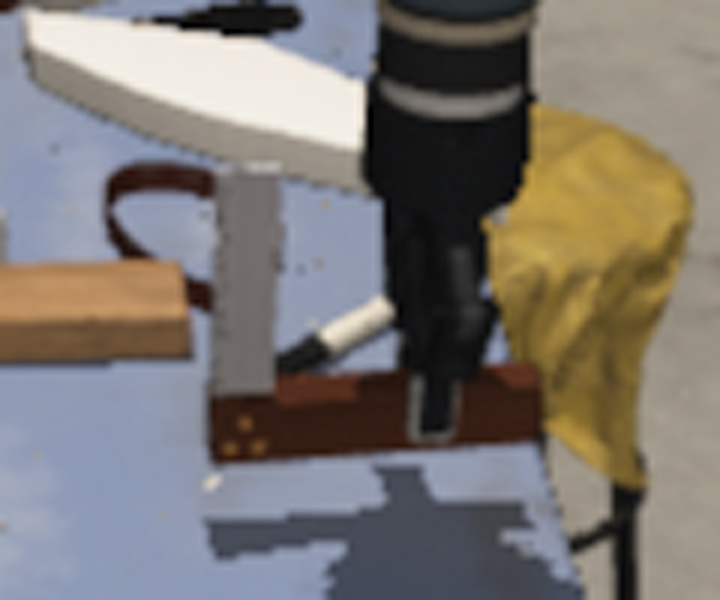

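>>> arm_command(series=[[[0.0012,0.02,-0.002],0],[[0.0012,0.035,-0.001],0],[[0.0012,0.035,-0.001],0],[[0.0012,0.035,-0.001],0],[[0.0012,0.035,0],0.0]])

```text
time_s: 33.3
position: [0.3788, -0.1173, 0.0665]
tcp_rot: [[-0.994, -0.105, -0.006], [-0.105, 0.994, -0.002], [0.006, -0.001, -1.0]]
ft_force: [-0.4, 0.5, -3.6]
finger_gap: 0.268
```

```bash
python3 -c "
from h import *
hold(4,1);st();to([.355,.0687,.07])"
```

```text
33.35 [ 0.3765 -0.1115  0.0655] 0.0114 [-2.2  6.6 -3.4]
33.4 [ 0.3773 -0.1144  0.0656] 0.0089 [ 0.1 -0.3 -2.9]
33.45 [ 0.3784 -0.1167  0.0661] 0.0059 [ 0.1 -1.  -3.6]
33.5 [ 0.3793 -0.1181  0.0666] 0.004 [-0.8 -0.8 -3.3]
t 33.5 p [ 0.3793 -0.1181  0.0666] yaw -3.0336 tilt [-0.0058 -0.0026 -1.    ] F [-0.81 -0.81 -3.3 ] M [ 0.03  0.05 -0.  ] gap 0.0227 q6 -0.575
tool delta [ 0.004   0.1883 -0.0037]
```

Good. Continue over the board.

>>> arm_command(series=[[[0.0,0.03,-0.002],0.02],[[0.0,0.04,-0.001],0.02],[[0,0.04,-0.001],0.02],[[0,0.04,-0.001],0.02],[[0,0.035,0],0.0]])

```text
time_s: 34.0
position: [0.3723, 0.0633, 0.071]
tcp_rot: [[-1.0, -0.006, -0.0], [-0.006, 1.0, -0.008], [0.0, -0.008, -1.0]]
ft_force: [0.1, 0.1, -3.7]
finger_gap: 0.268
```

```bash
python3 -c "
from h import *
hold(5,1);st();to([.355,.0687,.047])
p,d=eyes.read_camera('side');crop('side',p,200,200,380,340,4,'s11.png')
p,d=eyes.read_camera('top');crop('top',p,150,150,270,300,4,'t11.png')"
```

```text
34.05 [0.3719 0.0683 0.0709] 0.0006 [-1.3  6.1 -2.1]
34.1 [0.3719 0.0654 0.0708] 0.0012 [-0.7  0.  -3.9]
34.15 [0.3721 0.0634 0.0708] 0.0012 [-0.1 -0.7 -4.1]
34.2 [0.3722 0.0624 0.0707] 0.0013 [ 0.3 -1.  -2.2]
34.25 [0.3722 0.0618 0.0707] 0.0014 [ 0.3 -0.1 -2.9]
t 34.25 p [0.3722 0.0618 0.0707] yaw -3.1339 tilt [-0.0014 -0.0085 -1.    ] F [ 0.32 -0.1  -2.93] M [-0.01  0.11 -0.04] gap 0.023 q6 -0.015
tool delta [0.0171 0.0072 0.0237]
```

View pics/s11.png

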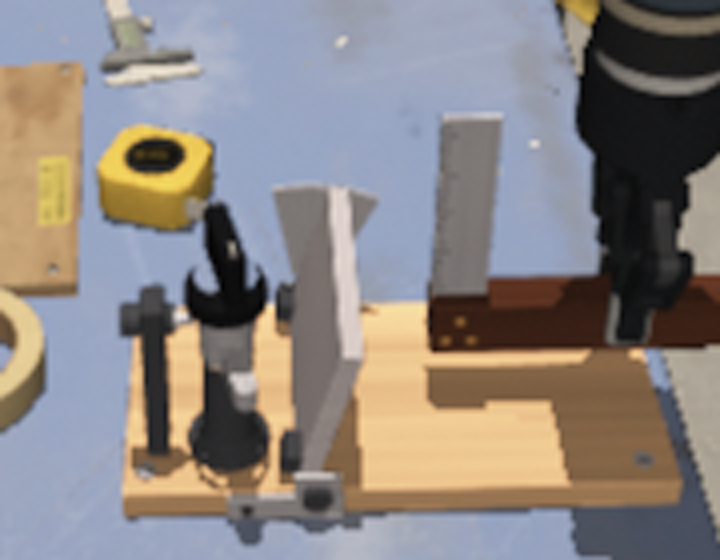

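View pics/t11.png

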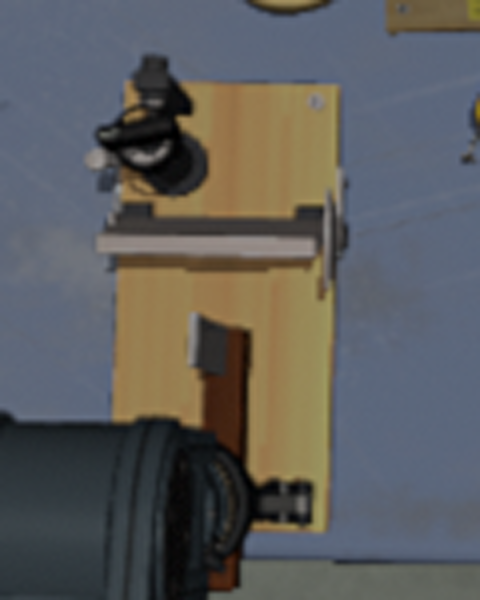

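>>> arm_command(series=[[[0,0,0.02],-0.018]])

```text
time_s: 34.45
position: [0.3753, 0.0599, 0.0533]
tcp_rot: [[-1.0, -0.022, 0.005], [-0.022, 1.0, -0.008], [-0.005, -0.009, -1.0]]
ft_force: [1.1, -1.1, -2.5]
finger_gap: 0.264
```

```bash
python3 -c "
from h import *
hold(8,1);st()"
```

```text
34.5 [0.3716 0.0597 0.0484] 0.003 [-1.9 -0.5 -5.6]
34.55 [0.3702 0.0599 0.0486] 0.0063 [-1.5 -0.5 -3.4]
34.6 [0.3706 0.0601 0.0495] 0.0052 [ 0.1  0.4 -3.4]
34.65 [0.3715 0.0603 0.0504] 0.0033 [ 0.2  0.2 -3.2]
34.7 [0.3721 0.0605 0.051 ] 0.0017 [ 0.5  0.5 -3.4]
34.75 [0.3725 0.0607 0.0514] 0.0007 [ 0.2  0.1 -3.9]
34.8 [0.3727 0.0608 0.0515] 0.0002 [-0.1  0.2 -3.7]
34.85 [0.3728 0.0609 0.0516] -0.0001 [ 0.2 -0.1 -3.4]
t 34.85 p [0.3728 0.0609 0.0516] yaw -3.1185 tilt [ 0.     -0.0082 -1.    ] F [ 0.2  -0.06 -3.44] M [ 0.02  0.12 -0.05] gap 0.023 q6 -0.033
```

>>> arm_command(series=[[[0,0,0.011],0]])

```text
time_s: 34.95
position: [0.3749, 0.0608, 0.0424]
tcp_rot: [[-1.0, -0.023, 0.005], [-0.023, 1.0, -0.008], [-0.005, -0.008, -1.0]]
ft_force: [1.3, -0.5, -3.3]
finger_gap: 0.266
```

```bash
python3 -c "
from h import *
hold(8,1);st()"
```

```text
35.0 [0.3751 0.0605 0.0419] -0.0053 [-0.2 -0.8 -2.9]
35.05 [0.375  0.0605 0.0418] -0.0051 [ 1.9 -0.9  0.4]
35.1 [0.375  0.0605 0.0418] -0.0051 [ 3.5 -0.4  0.1]
35.15 [0.375  0.0605 0.0418] -0.0051 [ 2.8 -1.6  0.8]
35.2 [0.3749 0.0606 0.0418] -0.0049 [ 3.9 -1.6  2.3]
35.25 [0.3749 0.0606 0.0418] -0.0048 [ 2.4 -1.5  1.7]
35.3 [0.3748 0.0606 0.0418] -0.0046 [ 3.5 -1.4  3.3]
35.35 [0.3748 0.0606 0.0418] -0.0045 [ 3.6 -1.8  1.2]
t 35.35 p [0.3748 0.0606 0.0418] yaw -3.1186 tilt [ 0.0044 -0.0087 -1.    ] F [ 3.63 -1.78  1.24] M [-0.28 -0.7  -0.02] gap 0.0229 q6 -0.033
```

>>> arm_command(series=[[[-0.012,0,0.001],0],[[-0.012,0,0.001],0]])

```text
time_s: 35.55
position: [0.3877, 0.0615, 0.0418]
tcp_rot: [[-1.0, -0.024, -0.02], [-0.024, 1.0, -0.009], [0.02, -0.009, -1.0]]
ft_force: [-16.2, -0.1, 17.1]
finger_gap: 0.267
```

```bash
python3 -c "
from h import *
hold(4,1);st()"
```

```text
35.6 [0.389  0.0616 0.0417] 0.0185 [-14.1  -1.5  19.6]
35.65 [0.389  0.0616 0.0417] 0.0177 [-11.4  -1.3  16.3]
35.7 [0.389  0.0616 0.0417] 0.0172 [-11.1  -0.3  16.8]
35.75 [0.389  0.0616 0.0418] 0.0169 [-11.3  -0.6  17.3]
t 35.75 p [0.389  0.0616 0.0418] yaw -3.1175 tilt [-0.0169 -0.0087 -0.9998] F [-11.28  -0.58  17.28] M [-0.12  1.83  0.03] gap 0.0226 q6 -0.031
```

>>> arm_command(series=[[[-0.015,0,-0.001],0]])

```text
time_s: 35.85
position: [0.3992, 0.0623, 0.0424]
tcp_rot: [[-0.999, -0.025, -0.026], [-0.025, 1.0, -0.008], [0.027, -0.008, -1.0]]
ft_force: [-6.1, -1.0, 5.1]
finger_gap: 0.268
```

```bash
python3 -c "
from h import *
hold(4,1);st()"
```

```text
35.9 [0.4034 0.0624 0.0428] 0.0198 [-0.3 -0.4 -0.6]
35.95 [0.4035 0.0624 0.0423] 0.0188 [ 0.6  0.7 -0.2]
36.0 [0.4035 0.0623 0.0421] 0.0184 [-0.4 -0.   0.4]
36.05 [0.4034 0.0623 0.042 ] 0.0181 [0.4 0.2 2.2]
t 36.05 p [0.4034 0.0623 0.042 ] yaw -3.1172 tilt [-0.0181 -0.0079 -0.9998] F [0.43 0.21 2.18] M [ 0.14 -0.35  0.02] gap 0.0226 q6 -0.03
```

```bash
python3 -c "
from h import *
p,d=eyes.read_camera('side');crop('side',p,230,200,380,320,5,'s12.png')
p,d=eyes.read_camera('top');crop('top',p,170,190,250,290,6,'t12.png')"
```

```text
(no output)
```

View pics/s12.png

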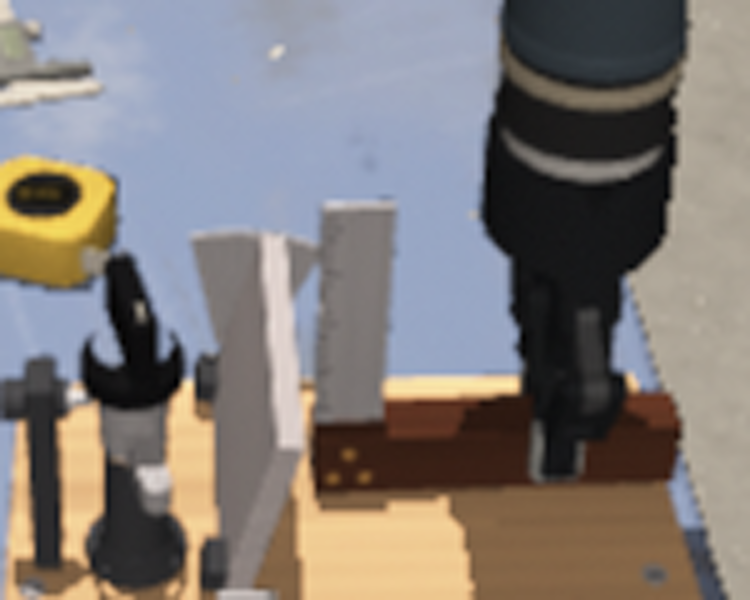

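View pics/t12.png

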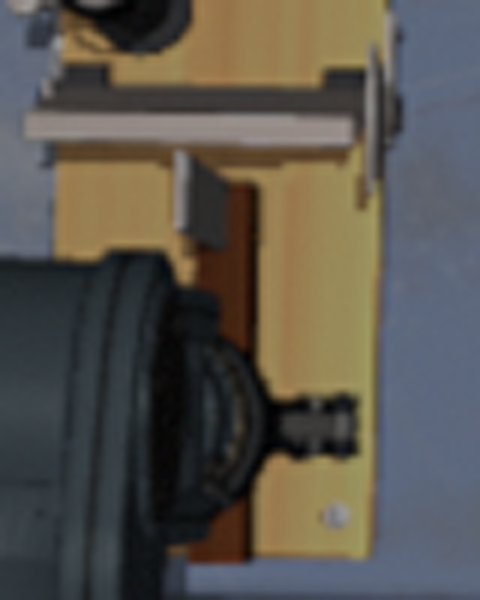

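>>> arm_command(series=[[[-0.012,0,-0.0005],0]])

```text
time_s: 36.25
position: [0.4116, 0.0627, 0.0418]
tcp_rot: [[-0.999, -0.025, -0.025], [-0.025, 1.0, -0.008], [0.025, -0.007, -1.0]]
ft_force: [-8.6, -0.1, 8.0]
finger_gap: 0.273
```

```bash
python3 -c "
from h import *
hold(4,1);st()"
```

```text
36.3 [0.4143 0.0627 0.0421] 0.0211 [-3.4  0.1  2.1]
36.35 [0.4143 0.0627 0.042 ] 0.0206 [-2.3 -0.4  2.1]
36.4 [0.4143 0.0627 0.042 ] 0.0201 [-2.7  0.2  2.4]
36.45 [0.4143 0.0627 0.042 ] 0.0198 [-3.2  0.2  1.4]
t 36.45 p [0.4143 0.0627 0.042 ] yaw -3.117 tilt [-0.0199 -0.0077 -0.9998] F [-3.24  0.16  1.43] M [0.1  0.21 0.01] gap 0.0228 q6 -0.029
```

>>> arm_command(series=[[[-0.012,0,-0.0003],0]])

```text
time_s: 36.55
position: [0.4206, 0.063, 0.0417]
tcp_rot: [[-0.999, -0.025, -0.031], [-0.025, 1.0, -0.008], [0.031, -0.007, -0.999]]
ft_force: [-15.3, -1.2, 15.0]
finger_gap: 0.267
```

```bash
python3 -c "
from h import *
hold(4,1);st()
p,d=eyes.read_camera('side');crop('side',p,230,200,380,320,5,'s13.png')"
```

```text
36.6 [0.4238 0.063  0.0419] 0.0261 [-5.1  0.8  1.6]
36.65 [0.4241 0.063  0.0418] 0.0248 [-6.1  0.9  6.8]
36.7 [0.4241 0.063  0.0418] 0.0244 [-5.8  0.   5.9]
36.75 [0.4241 0.063  0.0418] 0.0242 [-5.2 -1.7  5.3]
t 36.75 p [0.4241 0.063  0.0418] yaw -3.1168 tilt [-0.0242 -0.0078 -0.9997] F [-5.24 -1.69  5.31] M [0.06 0.78 0.04] gap 0.0223 q6 -0.028
```

View pics/s13.png

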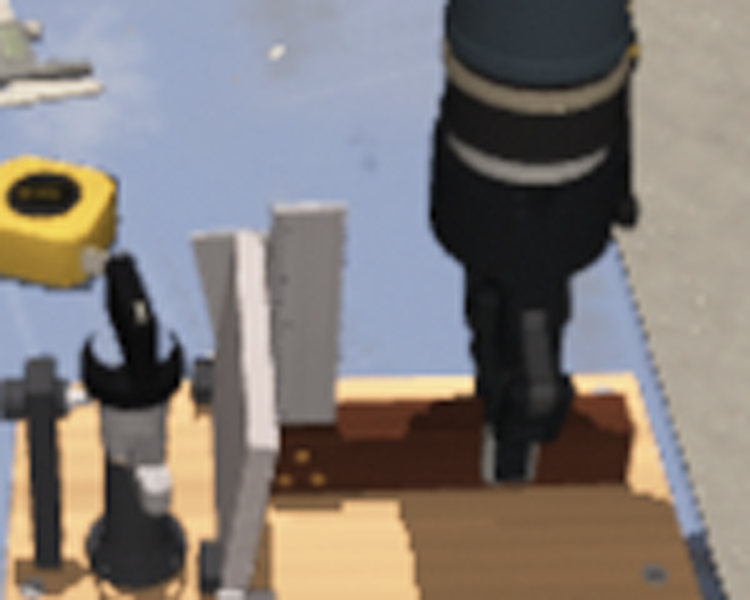

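>>> arm_command(series=[[[-0.008,0,0],0]])

```text
time_s: 36.9
position: [0.4263, 0.0631, 0.0417]
tcp_rot: [[-0.999, -0.025, -0.035], [-0.025, 1.0, -0.009], [0.036, -0.008, -0.999]]
ft_force: [-17.0, -1.4, 18.8]
finger_gap: 0.264
```

```bash
python3 -c "
from h import *
hold(4,1);st()"
```

```text
36.95 [0.4284 0.0631 0.0418] 0.0322 [-9.  -0.2  8.7]
37.0 [0.4287 0.0631 0.0417] 0.0312 [-10.7  -1.2  10.5]
37.05 [0.4287 0.0631 0.0417] 0.0309 [-9.5 -1.1 10.3]
37.1 [0.4287 0.0631 0.0417] 0.0307 [-9.8 -0.6  9.8]
t 37.1 p [0.4287 0.0631 0.0417] yaw -3.1167 tilt [-0.0308 -0.0083 -0.9995] F [-9.85 -0.58  9.82] M [-0.01  1.5  -0.03] gap 0.0231 q6 -0.028
```

>>> arm_command(series=[[[-0.005,0,0],0]])

```text
time_s: 37.2
position: [0.4294, 0.0632, 0.0417]
tcp_rot: [[-0.999, -0.025, -0.039], [-0.025, 1.0, -0.009], [0.039, -0.008, -0.999]]
ft_force: [-11.9, -1.3, 12.8]
finger_gap: 0.266
```

```bash
python3 -c "
from h import *
hold(4,1);st()
p,d=eyes.read_camera('side');crop('side',p,230,200,350,320,6,'s14.png')"
```

```text
37.25 [0.4298 0.0632 0.0417] 0.0388 [-11.8  -0.6  11.5]
37.3 [0.4299 0.0632 0.0417] 0.0386 [-11.9  -0.5  11.1]
37.35 [0.4299 0.0631 0.0417] 0.0384 [-10.2  -1.3  11. ]
37.4 [0.4299 0.0631 0.0417] 0.0382 [-11.1  -1.2  12.2]
t 37.4 p [0.4299 0.0631 0.0417] yaw -3.1166 tilt [-0.0383 -0.0088 -0.9992] F [-11.08  -1.25  12.21] M [ 0.03  1.68 -0.01] gap 0.0229 q6 -0.027
```

View pics/s14.png

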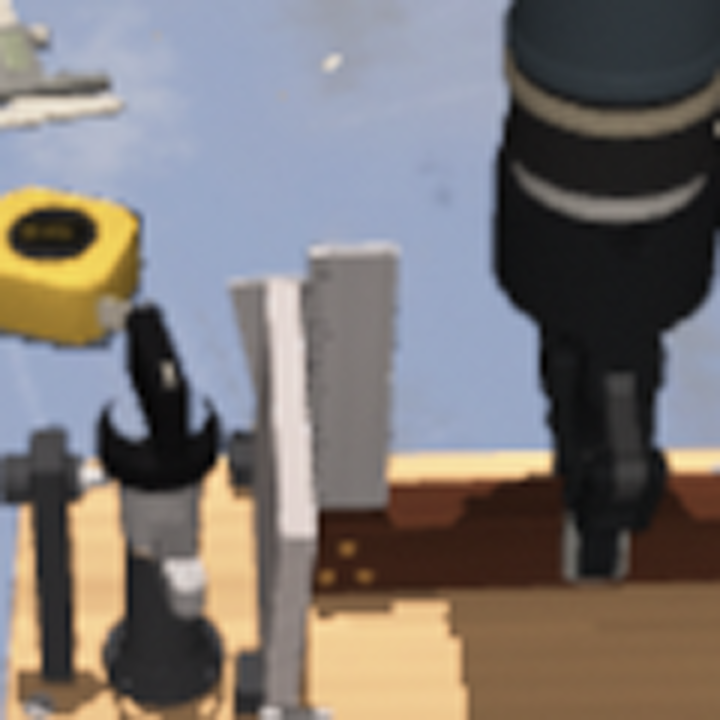

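>>> arm_command(series=[[[-0.008,0,-0.001],0]])

```text
time_s: 37.55
position: [0.434, 0.0632, 0.042]
tcp_rot: [[-0.999, -0.025, -0.045], [-0.025, 1.0, -0.009], [0.046, -0.008, -0.999]]
ft_force: [-7.0, 0.1, 4.9]
finger_gap: 0.272
```

```bash
python3 -c "
from h import *
hold(4,1);st()"
```

```text
37.6 [0.4355 0.0633 0.0422] 0.0433 [-7.1  0.   4.3]
37.65 [0.4355 0.0633 0.0421] 0.0431 [-6.5 -1.   4.4]
37.7 [0.4355 0.0633 0.0421] 0.0429 [-7.1 -1.2  4.6]
37.75 [0.4355 0.0633 0.042 ] 0.0428 [-6.6 -0.8  4.4]
t 37.75 p [0.4355 0.0633 0.042 ] yaw -3.1167 tilt [-0.0428 -0.0091 -0.999 ] F [-6.62 -0.8   4.36] M [-0.01  0.7  -0.05] gap 0.0231 q6 -0.027
```

>>> arm_command(series=[[[-0.006,0,-0.0005],0]])

```text
time_s: 37.85
position: [0.4356, 0.0633, 0.0417]
tcp_rot: [[-0.998, -0.025, -0.055], [-0.025, 1.0, -0.01], [0.055, -0.008, -0.998]]
ft_force: [-18.0, -2.0, 16.5]
finger_gap: 0.266
```

```bash
python3 -c "
from h import *
hold(4,1);st()
p,d=eyes.read_camera('side');crop('side',p,230,200,350,320,6,'s15.png')
C=cloud('side',d);np.save('pics/s15.npy',d);cv2.imwrite('pics/s15f.png',cv2.cvtColor(p,cv2.COLOR_RGB2BGR))"
```

```text
37.9 [0.4355 0.0633 0.0417] 0.0557 [-13.7   0.1  11.8]
37.95 [0.4356 0.0633 0.0417] 0.0553 [-14.  -1.  11.]
38.0 [0.4355 0.0633 0.0417] 0.0551 [-13.9  -1.6  11.1]
38.05 [0.4355 0.0633 0.0417] 0.055 [-13.2  -1.   10.6]
t 38.05 p [0.4355 0.0633 0.0417] yaw -3.1168 tilt [-0.0549 -0.0097 -0.9984] F [-13.19  -1.    10.56] M [ 0.03  2.26 -0.08] gap 0.0229 q6 -0.026
```

View pics/s15.png

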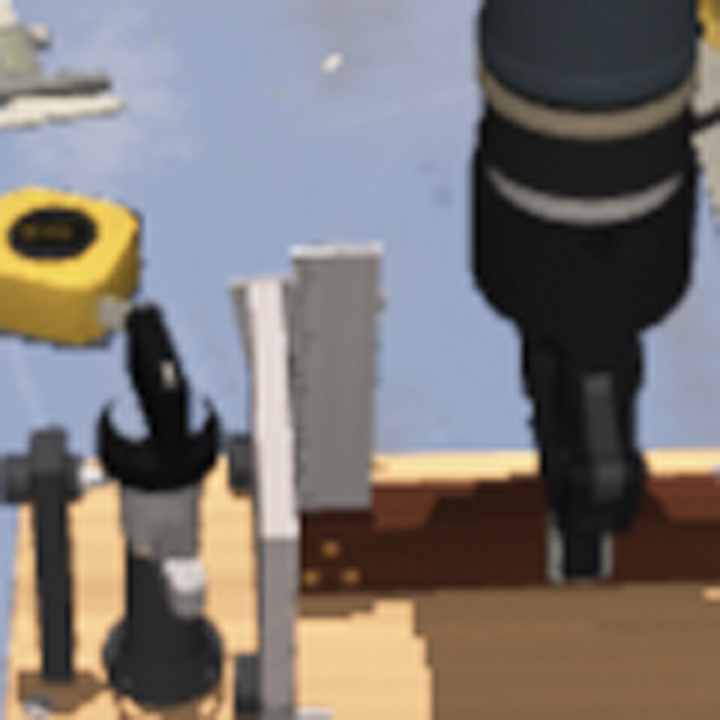

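```bash
cat > blade.py <<'E'
from h import *
def lean(img,heel,yaw,z0,zs,label):
    # scan rows in z along square plane; find right (inner) and left edges of blade by intensity profile
    n='side';K,R,t=cam(n); g=cv2.cvtColor(img,cv2.COLOR_RGB2GRAY).astype(np.float32)
    ex=np.array([np.cos(yaw),np.sin(yaw),0]); ny=np.array([-np.sin(yaw),np.cos(yaw),0])*.002
    s=np.arange(-.050,.012,.0004); res=[]
    for z in zs:
        P=np.array(heel)+ny+s[:,None]*ex+np.array([0,0,z0+z]); q=(K@(R@P.T+t[:,None])); q=q[:2]/q[2]
        pr=cv2.remap(g,q[0].astype(np.float32)[None],q[1].astype(np.float32)[None],cv2.INTER_LINEAR)[0]
        pr=cv2.GaussianBlur(pr[None],(0,0),3)[0]; d=np.abs(np.gradient(pr))
        def pk(a,b):
            m=(s>a)&(s<b); i=np.where(m)[0][np.argmax(d[m])]; w=slice(max(i-4,0),i+5); return (s[w]*d[w]).sum()/d[w].sum()
        res.append((pk(-.042,-.020),pk(-.012,.010)))
    res=np.array(res)
    for k,nm in((0,'inner'),(1,'outer')):
        c=np.polyfit(zs,res[:,k],1); r=res[:,k]-np.polyval(c,zs); ok=abs(r)<.0012; c=np.polyfit(zs[ok],res[ok,k],1)
        print(label,nm,'slope',c[0].round(4),'s0',c[1].round(4),'rms',np.std(res[ok,k]-np.polyval(c,zs[ok])).round(5),ok.sum())
E
python3 - <<'E'
from blade import *
i0=cv2.cvtColor(cv2.imread('pics/side0.png'),cv2.COLOR_BGR2RGB); i1=cv2.cvtColor(cv2.imread('pics/s15f.png'),cv2.COLOR_BGR2RGB)
zs=np.linspace(.045,.140,25)
lean(i0,[.5105,-.2662,0],.119,0,zs,'ref')
y=.0633; hx=.4355+.1046; hy=.0633+.105*.025
lean(i1,[hx,hy,0],.025,.018,zs,'now')
lean(i1,[hx,hy,0],.025,.018,np.linspace(.1,.146,15),'nowtop')
E
```

```text
ref inner slope -0.0338 s0 -0.0281 rms 0.00039 7
ref outer slope 0.0099 s0 0.0013 rms 0.00043 12
now inner slope 0.0031 s0 -0.0304 rms 0.00045 20
now outer slope 0.0618 s0 -0.0048 rms 0.00033 24
nowtop inner slope 0.0143 s0 -0.0318 rms 0.00042 14
nowtop outer slope -0.0218 s0 0.0042 rms 0.00069 9
```

```bash
python3 - <<'E'
from h import *
im=cv2.imread('pics/s15f.png'); s=10; x0,y0,x1,y1=266,234,306,308
b=cv2.resize(im[y0:y1,x0:x1],None,fx=s,fy=s,interpolation=cv2.INTER_CUBIC)
b=cv2.convertScaleAbs(b,alpha=1.3)
hx=.5401;hy=.0659
def L(xs,za,zb,y,c):
    a=[proj('side',[hx+xs,y,z]) for z in(za,zb)]
    a=[tuple(int(round(v)) for v in ((p[0]+.5-x0)*s,(p[1]+.5-y0)*s)) for p in a]; cv2.line(b,*a,c,1); print(a)
L(-.030,.052,.168,hy+.002,(0,0,255));L(0,.018,.168,hy+.002,(0,255,0))
L(-.0,.018,.108,hy+.066,(255,0,0))
L(.012,.018,.108,hy+.066,(255,255,0))
cv2.imwrite('pics/z15.png',b)
E
```

```text
[(259, 508), (277, 81)]
[(118, 623), (128, 83)]
[(129, 847), (135, 528)]
[(71, 848), (73, 529)]
```

View pics/z15.png

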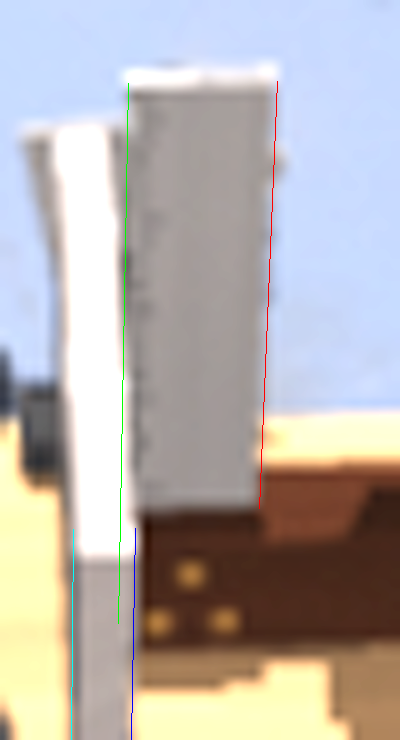

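>>> arm_command(series=[[[-0.005,0,-0.0006],0]])

```text
time_s: 38.2
position: [0.4355, 0.0633, 0.0417]
tcp_rot: [[-0.998, -0.025, -0.065], [-0.025, 1.0, -0.01], [0.065, -0.009, -0.998]]
ft_force: [-10.7, -0.4, 10.7]
finger_gap: 0.265
```

```bash
python3 -c "
from h import *
hold(10,1);st()"
```

```text
38.25 [0.4356 0.0633 0.0417] 0.0654 [-12.4  -0.2  10. ]
38.3 [0.4355 0.0634 0.0417] 0.0652 [-12.5  -1.6  10.5]
38.35 [0.4355 0.0633 0.0417] 0.065 [-11.7  -0.6  10.9]
38.4 [0.4355 0.0633 0.0417] 0.0649 [-12.4  -0.7  10.7]
38.45 [0.4356 0.0633 0.0417] 0.0649 [-13.   -0.   10.3]
38.5 [0.4355 0.0634 0.0417] 0.0648 [-11.2  -0.9  10.8]
38.55 [0.4355 0.0633 0.0417] 0.0649 [-12.5  -0.7  10.7]
38.6 [0.4355 0.0633 0.0417] 0.0648 [-12.6  -0.2  10. ]
38.65 [0.4355 0.0633 0.0417] 0.0648 [-11.9   0.2  10.7]
38.7 [0.4355 0.0633 0.0417] 0.0648 [-12.5  -0.9  10.2]
t 38.7 p [0.4355 0.0633 0.0417] yaw -3.117 tilt [-0.0648 -0.0102 -0.9978] F [-12.48  -0.88  10.16] M [ 0.03  1.78 -0.1 ] gap 0.0233 q6 -0.026
```

```bash
python3 - <<'E'
from h import *
p,d=eyes.read_camera('side'); im=cv2.cvtColor(p,cv2.COLOR_RGB2BGR); s=9; x0,y0,x1,y1=262,234,340,300
b=cv2.resize(im[y0:y1,x0:x1],None,fx=s,fy=s,interpolation=cv2.INTER_CUBIC); b=cv2.convertScaleAbs(b,alpha=1.3)
hx=.5401;hy=.0659
def L(A,B,c):
    a=[tuple(int(round(v)) for v in ((q[0]+.5-x0)*s,(q[1]+.5-y0)*s)) for q in (proj('side',A),proj('side',B))]; cv2.line(b,*a,c,1)
L([hx-.03,hy+.002,.052],[hx-.03,hy+.002,.168],(0,0,255));L([hx,hy+.002,.108],[hx,hy+.002,.168],(0,255,0))
f=lambda x:[hx-x,hy+.012-x*.025,.018]
L(f(0),f(.16),(0,255,255))
cv2.imwrite('pics/z16.png',b); st()
E
```

```text
t 38.75 p [0.4355 0.0633 0.0417] yaw -3.117 tilt [-0.0648 -0.0102 -0.9978] F [-13.25  -1.4    9.27] M [-0.04  1.83 -0.03] gap 0.0231 q6 -0.026
```

View pics/z16.png

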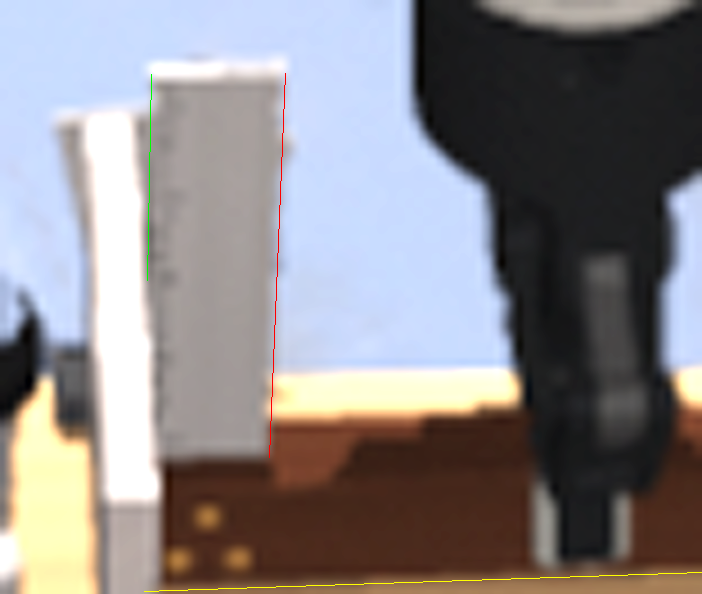

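```bash
python3 -c "
from station import job
print(job.finish_job())
from h import *
st()"
```

```text
the job is handed in; nothing more can be done
None
the job is handed in; nothing more can be done
```

I handed the job in at about 38.8 s, with the gripper still holding the try square pressed into the corner. It gave no verdict, and no measurement was possible after hand-in.

- **Stop:** I turned the knob about 1.3 rad clockwise. In the picture after release, the finger stays pointing sideways (jig +y) and the fence was still leaning towards the robot.
- **Square:** I gripped it by the stock, set it on the board in front of the fence and pushed it forward under light downward pressure. It stopped hard at the expected corner: the tool did not move over the last two push commands.
- **Last forces:** The wrist read about −13 N forward and about +10 N upward, steady over the last half second. Allowing for friction, I work that out as about 14 N on the board and at least 4 N on the fence.
- **Last picture:** The blade edge lies on the projected vertical and the stock's underside lies along the board, with the fence against the blade. The heel is at the corner position I measured, which is good to about 2–3 mm.
- **Other things:** I planned every path clear of them, and the tape measure was unmoved in the later side pictures. I did not re-measure the four bystanders at the end.

**What went wrong on the way:** Chained move rows let the tool drift out of vertical, up to 0.14 rad, before I gripped the square. I brought it back to about 0.007 rad using settled single moves. At the end the gripper itself was pitched about 0.065 rad, because it swivelled in its grip while pushing. The square stayed upright in the picture, but my automatic edge fit was too noisy to confirm the blade angle to 0.02 rad, so I judged that by eye against projected lines.

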